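# Re-blade the chocolate shaver

## Task

Change the blades of the chocolate shaver: put every worn blade that is still in its disc into the aluminium tray, and lay the three fresh blades into the disc's three seats, one in each, flat and fully down with the notch over the seat's pin. Only the seat under the guard's window can be reached: lift the sprung plunger on the crank to swing the others round to it. Finish with the plunger dropped fully home in one of its slots, and leave the other things on the worktop alone.

Things in the scene. Friction and masses are not known exactly. Their poses are not given: they have to be found in the camera images.
- shaver: chocolate shaver, hopper off, fixed: round white body 240 mm across. Origin on the worktop on the axis of its turning head; x points away from the window. A clear guard (underside 62, top 65 mm up) covers the blade disc but for the window at -x: |y| < 55 mm, from x = -26 mm out, open at the rim. A flat crank (top 82 mm up) turns with the disc above the guard
- head (a joint): disc with its three seats and the crank, rad counterclockwise from above; 0 (the start): crank along the shaver's +x. Range -2.2 to 2.2, so the crank never crosses the window. A steel ring on the guard (top 74 mm up, radius 76 to 94 mm) has slots 10.5 mm wide at 0, +2.094 and -2.094 for the plunger. Turns easily with the plunger up, stays where left
- plunger (a joint): lift of the sprung plunger at the crank's end, m: 0 = home in a slot (head locked, 0.015 rad play), about 0.0085 = standing on the ring between slots, where it rides until it finds a slot; 0.015 at most. Lift 0.009 or more to turn the head. Pin 8 mm thick, round end. Spring: 5 N down at 0, 7 N at the top
- knob_grip (a point): middle of the plunger's black knob, an upright cylinder 24 mm across, 20 mm high; this point 10 mm below its top, 85 mm from the axis, 103 mm above the worktop when home. Rises with the plunger, swings with the crank; spins freely, so a gripper can keep its heading while leading it round. A bushing 21 mm across on the crank ends 14 mm below this point
- seat_1 (a point): seat 1 of 3 alike on the disc, reachable under the window when joint head is 0. Origin: on the disc's top, 45 mm above the worktop, 68 mm from the axis, where a seated blade's origin lies; x points to the axis, z up. Outer end: a blade lies between two cheeks (x -32 to -18 mm, inner faces y = +-16.75 mm) and before a stop (x = -33.5 mm), all 5 mm high
- pin_1 (a point): foot of the locating pin of seat 1, on the disc's top at the seat's x = +24 mm: fixed, round-topped, 6 mm thick, 9 mm high
- seat_2 (a point): seat 2 of 3 alike on the disc, reachable under the window when joint head is +2.094. Origin: on the disc's top, 45 mm above the worktop, 68 mm from the axis, where a seated blade's origin lies; x points to the axis, z up. Outer end: a blade lies between two cheeks (x -32 to -18 mm, inner faces y = +-16.75 mm) and before a stop (x = -33.5 mm), all 5 mm high
- pin_2 (a point): foot of the locating pin of seat 2, on the disc's top at the seat's x = +24 mm: fixed, round-topped, 6 mm thick, 9 mm high
- seat_3 (a point): seat 3 of 3 alike on the disc, reachable under the window when joint head is -2.094. Origin: on the disc's top, 45 mm above the worktop, 68 mm from the axis, where a seated blade's origin lies; x points to the axis, z up. Outer end: a blade lies between two cheeks (x -32 to -18 mm, inner faces y = +-16.75 mm) and before a stop (x = -33.5 mm), all 5 mm high
- pin_3 (a point): foot of the locating pin of seat 3, on the disc's top at the seat's x = +24 mm: fixed, round-topped, 6 mm thick, 9 mm high
- blade_1: fresh blade, starts on the worktop left of the shaver: 4 mm steel plate, 64 mm along x, 30 mm wide (y -15 to +15 mm, edge at +y); open notch 9.5 mm wide, 13 deep in the middle of its +x end. On top a spine to hold it by, at the centre of mass: 40 mm along x (x -22 to 18 mm), 10 wide (y = 0), z 4 to 14 mm. About 60 g. Origin: underside centre
- notch_1 (a point): point of fresh blade 1 where the pin stands when it is seated: in the notch, at x = +24 mm, on the underside
- blade_2: fresh blade, starts on the worktop left of the shaver: 4 mm steel plate, 64 mm along x, 30 mm wide (y -15 to +15 mm, edge at +y); open notch 9.5 mm wide, 13 deep in the middle of its +x end. On top a spine to hold it by, at the centre of mass: 40 mm along x (x -22 to 18 mm), 10 wide (y = 0), z 4 to 14 mm. About 60 g. Origin: underside centre
- notch_2 (a point): point of fresh blade 2 where the pin stands when it is seated: in the notch, at x = +24 mm, on the underside
- blade_3: fresh blade, starts on the worktop left of the shaver: 4 mm steel plate, 64 mm along x, 30 mm wide (y -15 to +15 mm, edge at +y); open notch 9.5 mm wide, 13 deep in the middle of its +x end. On top a spine to hold it by, at the centre of mass: 40 mm along x (x -22 to 18 mm), 10 wide (y = 0), z 4 to 14 mm. About 60 g. Origin: underside centre
- notch_3 (a point): point of fresh blade 3 where the pin stands when it is seated: in the notch, at x = +24 mm, on the underside
- worn_1: worn, ground-down blade, absent or at first in seat 1: 4 mm steel plate, 64 mm along x, 24 mm wide (y -15 to +9 mm, edge at +y); open notch 9.5 mm wide, 13 deep in the middle of its +x end. On top a spine to hold it by, at the centre of mass: 40 mm along x (x -22 to 18 mm), 10 wide (y = 0), z 4 to 14 mm. About 60 g. Origin: underside centre
- worn_2: worn, ground-down blade, absent or at first in seat 2: 4 mm steel plate, 64 mm along x, 24 mm wide (y -15 to +9 mm, edge at +y); open notch 9.5 mm wide, 13 deep in the middle of its +x end. On top a spine to hold it by, at the centre of mass: 40 mm along x (x -22 to 18 mm), 10 wide (y = 0), z 4 to 14 mm. About 60 g. Origin: underside centre
- worn_3: worn, ground-down blade, absent or at first in seat 3: 4 mm steel plate, 64 mm along x, 24 mm wide (y -15 to +9 mm, edge at +y); open notch 9.5 mm wide, 13 deep in the middle of its +x end. On top a spine to hold it by, at the centre of mass: 40 mm along x (x -22 to 18 mm), 10 wide (y = 0), z 4 to 14 mm. About 60 g. Origin: underside centre
- tray: shallow loose aluminium tray, 120 mm (x) by 180 mm (y), 22 mm high, walls and floor 3 mm, about 0.5 kg, to the right of the shaver; origin: centre of its underside
- leveller: steel distribution leveller, 60 mm across, 34 mm high; bystander, to be left alone; origin: centre of its underside
- teaspoon_a: teaspoon with purple handle, 133 mm long; bystander, to be left alone; origin: centre of its underside
- teaspoon_b: teaspoon with purple handle, 133 mm long; bystander, to be left alone; origin: centre of its underside

How it is judged:
At the end, for the whole second after the job is handed in: Each fresh blade is in a seat: notch point within 4 mm of the pin, underside under 2 mm above the seat, lined up within 5 degrees, level; each worn blade lies in the tray (under 30 mm up); plunger home (lift below 2 mm), head and blades at rest (((horizontal distance between notch_1 and pin_1 below 0.004 m and z of blade_1 in the frame of seat_1 below 0.002 m and angle between the x axis of blade_1 and the x axis of seat_1, either way round below 0.09 rad and angle between blade_1's own z axis and vertical below 0.06 rad) or (horizontal distance between notch_1 and pin_2 below 0.004 m and z of blade_1 in the frame of seat_2 below 0.002 m and angle between the x axis of blade_1 and the x axis of seat_2, either way round below 0.09 rad and angle between blade_1's own z axis and vertical below 0.06 rad) or (horizontal distance between notch_1 and pin_3 below 0.004 m and z of blade_1 in the frame of seat_3 below 0.002 m and angle between the x axis of blade_1 and the x axis of seat_3, either way round below 0.09 rad and angle between blade_1's own z axis and vertical below 0.06 rad)) and ((horizontal distance between notch_2 and pin_1 below 0.004 m and z of blade_2 in the frame of seat_1 below 0.002 m and angle between the x axis of blade_2 and the x axis of seat_1, either way round below 0.09 rad and angle between blade_2's own z axis and vertical below 0.06 rad) or (horizontal distance between notch_2 and pin_2 below 0.004 m and z of blade_2 in the frame of seat_2 below 0.002 m and angle between the x axis of blade_2 and the x axis of seat_2, either way round below 0.09 rad and angle between blade_2's own z axis and vertical below 0.06 rad) or (horizontal distance between notch_2 and pin_3 below 0.004 m and z of blade_2 in the frame of seat_3 below 0.002 m and angle between the x axis of blade_2 and the x axis of seat_3, either way round below 0.09 rad and angle between blade_2's own z axis and vertical below 0.06 rad)) and ((horizontal distance between notch_3 and pin_1 below 0.004 m and z of blade_3 in the frame of seat_1 below 0.002 m and angle between the x axis of blade_3 and the x axis of seat_1, either way round below 0.09 rad and angle between blade_3's own z axis and vertical below 0.06 rad) or (horizontal distance between notch_3 and pin_2 below 0.004 m and z of blade_3 in the frame of seat_2 below 0.002 m and angle between the x axis of blade_3 and the x axis of seat_2, either way round below 0.09 rad and angle between blade_3's own z axis and vertical below 0.06 rad) or (horizontal distance between notch_3 and pin_3 below 0.004 m and z of blade_3 in the frame of seat_3 below 0.002 m and angle between the x axis of blade_3 and the x axis of seat_3, either way round below 0.09 rad and angle between blade_3's own z axis and vertical below 0.06 rad)) and x of worn_1 in the frame of tray between -0.058 and 0.058 m and y of worn_1 in the frame of tray between -0.088 and 0.088 m and z of each of worn_1, worn_2, worn_3 in the frame of tray below 0.03 m and x of worn_2 in the frame of tray between -0.058 and 0.058 m and y of worn_2 in the frame of tray between -0.088 and 0.088 m and x of worn_3 in the frame of tray between -0.058 and 0.058 m and y of worn_3 in the frame of tray between -0.088 and 0.088 m and value of joint plunger below 0.002 m and velocity of joint head between -0.05 and 0.05 rad/s and linear speed of each of blade_1, blade_2, blade_3, worn_1, worn_2, worn_3 below 0.02 m/s); the robot touches nothing.
It fails at once if a bystander is pushed more than 4 cm from its place (distance of any of leveller, teaspoon_a, teaspoon_b from where it was at the start of the episode above 0.04 m).
Of worn_1, worn_2, worn_3 only 1 to 3 are there at a start; the rules pass over those that are not, and their reading is None.
At some moment in a run one of tray, blade_1, blade_2, blade_3 may be knocked a few centimetres aside while the robot is not near it.
Once in a run the grip may slacken for a moment while it holds something.
It also fails if it takes over 210 s, if anything falls off the work surface, if the arm or the gripper's body presses on something with over 40 N, if the wrist force passes 120 N, or if a joint passes its speed limit or range.

## Robot

A 6-joint arm with a two-finger parallel gripper is mounted at the origin on a cart in front of the work surface, level with it; the furniture and walls round the work are solid. World frame = base frame: x ahead of the robot, y to its left, z up, the work surface at z = 0. Lengths are in m, angles in rad, forces in N, time in s.
With the tool pointing down it reaches from about 0.35 to 0.85 m from the base axis. Payload 8.1 kg.
Tool frame: the origin (TCP) lies midway between the tips of the shut fingers; the grasp point (between the pads) lies 19 mm behind it; z points along the fingers, y is the line along which they close (so a half turn about z gives the same grasp; the last joint's range is limited). The gripper opens to 93 mm and grips with 3 to 60 N. Pads are 15 mm wide; open, the fingers measure 128 mm over their backs; the gripper's body (75 mm by 188 mm) begins 65 mm behind the grasp point.
Start: joints at [-1.431, 0.13, 1.488, -0, 1.523, -0.085], TCP at [0.134, -0.585, 0.219] pointing down, gripper open.
Joint ranges: [-2.96, 2.96], [-0.89, 2.26], [0.02, 2.5], [-1.34, 4.48], [0, 2.73], [-2.66, 2.66]. Speed limits (rad/s): [2.39, 2.39, 2.79, 3.14, 3.14, 3.14].

## Interface

Orientations are given as a unit quaternion [w, x, y, z].
In Python, from workcell import get_state, cams, sign_off, nets gives the robot as it stands.
- The arm moves only by the tool servo_tool, never from a script. Its argument "steps" is a list of rows, each an object with "gripper": the finger opening in cm, from 0 to 9.3; "translation": the shift along the tool's x, y, z in cm, a list of three; "angular": the turn, a rotation vector about the tool's x, y, z in rad, a list of three. In form: [{"gripper": gripper, "translation": [x, y, z], "angular": [ax, ay, az]}, ...]. A call has exactly 10 rows; each row is the pose to reach, as a shift and turn from the pose commanded when the call began, along the tool's axes at that moment; what a row does not reach only later rows make up. A row lasts 1/10 s, in which the tool goes at most 50 mm and 8.59 degrees, less where a joint would pass 70% of its speed; a pose out of reach is approached as far as the arm can. A call with a gripper value outside its range is refused whole. The fingers move at their own pace and stop on an object; "grip_force" is the grip in N (left out, the last holds). Time passes only in rows, so rows that repeat a pose let the fingers close, or fill a call up. It gives the time, the measured TCP pose, the force, the opening and the grip force at its end, in the units of the state.
- get_state(): the state, without advancing time (a new reading comes with each control period).
- cams.capture(name): name is "side" or "top"; returns the picture (480x640x3 uint8, blue, green, red); there is no depth.
- cams.get_calibration(name): a dict with "vfov" (degrees; the focal length in pixels is half the picture's height over the tangent of half this angle, whatever the lens; pixels are square), "cx", "cy" (the principal point, pixels), "dist" ([k1, k2, p1, p2, k3] as OpenCV has them; the pictures are not rectified), "rvec" (rotation vector, rad) and "tvec" (3), from world to camera coordinates, as OpenCV has them. Camera axes: x right, y down, z forward; pixel columns grow to the right and rows downward; lengths in m; the calibration is good to about 2 mm. A picture is of the moment at which its call begins. get_calibration takes no time and is no camera call.
- sign_off(): hands the job in; it is judged then, once.
Trained networks look in the newest picture that a camera, given by its name, has taken for a name from the list of things; names that differ only in an ending like _2 or _b are one class to them, and where a whole thing is asked for, a point or a joint stands for the part that bears it (a point fixed in the world has none). Each returns a list of dicts, best first, with "conf" (0 to 1); they miss things now and then, are a little off and sometimes report something else, mostly with a low value. They report only what shows in the picture. A call takes as long as a camera call.
- nets.find_in(query, camera): "point" ([column, row] in pixels, amid what is visible of it).
The state is a dict: "t": time; "joint_pos": joint angles; "dq": joint speeds; "joint_efforts": joint torques, N m; "ee_pos": TCP position; "tool_rot": TCP orientation; "wrist_force": force on the tool from outside, world axes, zero at the start; "wrist_torque": the same for the moment, N m; "opening": opening from 0.0 (shut) to 1.0 (fully open); "grip_force": force on a finger pad.
Only numpy, scipy, OpenCV 4.12 (cv2) and the standard library are available. Lean on these libraries where they do the work, as an engineer would, in place of code of your own. Each camera call takes 0.05 s, during which the arm holds its last target. There are 200 camera calls.

## Working session

There is one attempt and no reset: what is moved stays moved. The work goes in short steps, Python scripts to look and compute and a tool call to move; the robot and the scene stay as the last step left them, time stands still between calls to the robot, and variables do not carry over. Pictures are saved under pics/ and viewed, at most 14 in all, crops included, and the job is handed in when it is done.

Besides the shell and the picture viewer there is one more tool, called after "Call:" as name(argument=value, ...) on one line, values as JSON. servo_tool: Moves the arm, as the interface text tells. Its arguments: {"type":"object","properties":{"steps":{"type":"array","items":{"type":"object","properties":{"gripper":{"type":"number"},"translation":{"type":"array","items":{"type":"number"}},"angular":{"type":"array","items":{"type":"number"}}}}},"grip_force":{"type":"number"}},"required":["steps"]}

```bash
ls; mkdir -p pics; cat > h.py <<'E'
import numpy as np, cv2
from workcell import get_state, cams, sign_off, nets
from scipy.spatial.transform import Rotation as R
def cal(n):
    c=cams.get_calibration(n); f=240/np.tan(np.radians(c['vfov'])/2)
    K=np.array([[f,0,c['cx']],[0,f,c['cy']],[0,0,1.]])
    return K,np.array(c['dist'],float),np.array(c['rvec'],float),np.array(c['tvec'],float)
def px2w(n,p,z):
    K,d,r,t=cal(n); u=cv2.undistortPoints(np.array([[p]],float),K,d)[0,0]
    M=cv2.Rodrigues(r)[0]; o=-M.T@t; v=M.T@np.array([u[0],u[1],1]); return o+v*(z-o[2])/v[2]
def w2px(n,P):
    K,d,r,t=cal(n); return cv2.projectPoints(np.array(P,float).reshape(-1,1,3),r,t,K,d)[0][:,0]
def shot(n,f):
    im=cams.capture(n); cv2.imwrite('pics/'+f+'.png',im); return im
E
python3 - <<'E'
from h import *
for n in ('top','side'):
    shot(n,n+'0'); K,d,r,t=cal(n); print(n,K[0,0],-cv2.Rodrigues(r)[0].T@t)
    for q,z in (('shaver',.06),('knob_grip',.103),('blade_1',.01),('worn_1',.055),('tray',.01),('leveller',.034),('teaspoon_a',.01),('notch_1',0),('pin_1',.054),('seat_1',.045)):
        for o in nets.find_in(q,n): print(q,np.round(o['point']),round(o['conf'],2),np.round(px2w(n,o['point'],z),3))
s=get_state(); print(s)
E
```

```text
pics
top 619.1021872178836 [0.29974246 0.10531343 1.29400096]
shaver [303. 260.] 0.85 [0.511 0.128 0.06 ]
shaver [299. 286.] 0.61 [0.459 0.137 0.06 ]
knob_grip [309. 212.] 0.7 [0.599 0.112 0.103]
blade_1 [203. 243.] 0.62 [0.564 0.338 0.01 ]
blade_1 [230. 305.] 0.62 [0.432 0.283 0.01 ]
blade_1 [174. 306.] 0.61 [0.434 0.399 0.01 ]
tray [480. 269.] 0.85 [ 0.487 -0.243  0.01 ]
tray [300. 287.] 0.32 [0.464 0.136 0.01 ]
leveller [386. 328.] 0.66 [ 0.371 -0.035  0.034]
teaspoon_a [158. 217.] 0.8 [0.625 0.435 0.01 ]
teaspoon_a [185. 179.] 0.77 [0.708 0.377 0.01 ]
notch_1 [199. 247.] 0.91 [0.558 0.348 0.   ]
notch_1 [175. 311.] 0.78 [0.424 0.4   0.   ]
notch_1 [232. 306.] 0.76 [0.431 0.281 0.   ]
pin_1 [305. 286.] 0.91 [0.46  0.125 0.054]
seat_1 [301. 284.] 0.87 [0.464 0.133 0.045]
seat_1 [172. 308.] 0.41 [0.427 0.395 0.045]
side 471.5300865228855 [0.55177892 1.06545681 0.63668262]
shaver [335. 260.] 0.61 [0.522 0.171 0.06 ]
shaver [299. 359.] 0.17 [0.587 0.481 0.06 ]
knob_grip [301. 232.] 0.66 [0.601 0.123 0.103]
knob_grip [373. 313.] 0.33 [0.459 0.408 0.103]
blade_1 [384. 352.] 0.88 [0.431 
[... 755 characters left out ...]
 array([-1.43140629e+00,  1.30412257e-01,  1.48819702e+00,  1.09436908e-06,
        1.52299004e+00, -8.53752249e-02]), 'dq': array([-1.61575195e-04, -1.71394833e-03,  1.66422183e-03, -9.06200177e-05,
       -6.93976918e-04, -5.54904619e-04]), 'joint_efforts': array([ 1.49867534e-03, -5.59773266e+01, -4.92063904e+01,  7.68147572e-02,
        2.25060125e-02,  1.25703335e-05]), 'ee_pos': array([ 0.13376435, -0.5849077 ,  0.21862953]), 'tool_rot': array([-3.34353421e-06,  9.93691718e-01,  1.12146193e-01,  4.56436533e-07]), 'wrist_force': array([-0.2714834 , -0.48599643,  0.72682159]), 'wrist_torque': array([-0.07534944,  0.00684143, -0.04841737]), 'grip_force': 0.0, 'opening': 1.000575424702615}
```

```bash
python3 - <<'E'
import cv2
im=cv2.imread('pics/top0.png'); cv2.imwrite('pics/t1.png',cv2.resize(im[150:350,130:350],(792,720),interpolation=cv2.INTER_CUBIC)[:600])
cv2.imwrite('pics/t2.png',cv2.resize(im[210:340,220:400],(792,572),interpolation=cv2.INTER_CUBIC))
E
```

```text
(no output)
```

View pics/top0.png

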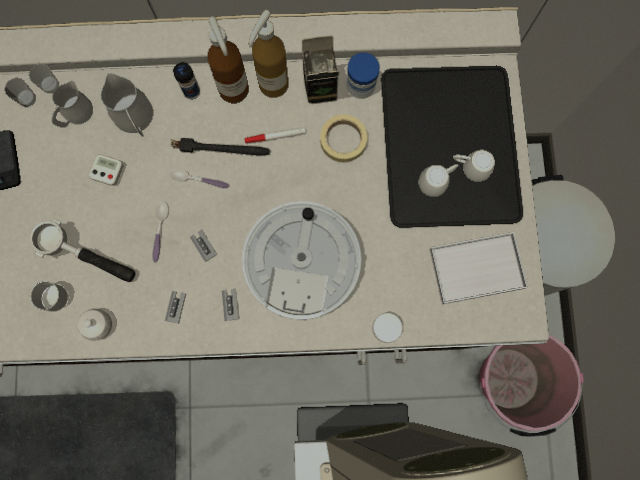

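View pics/t1.png

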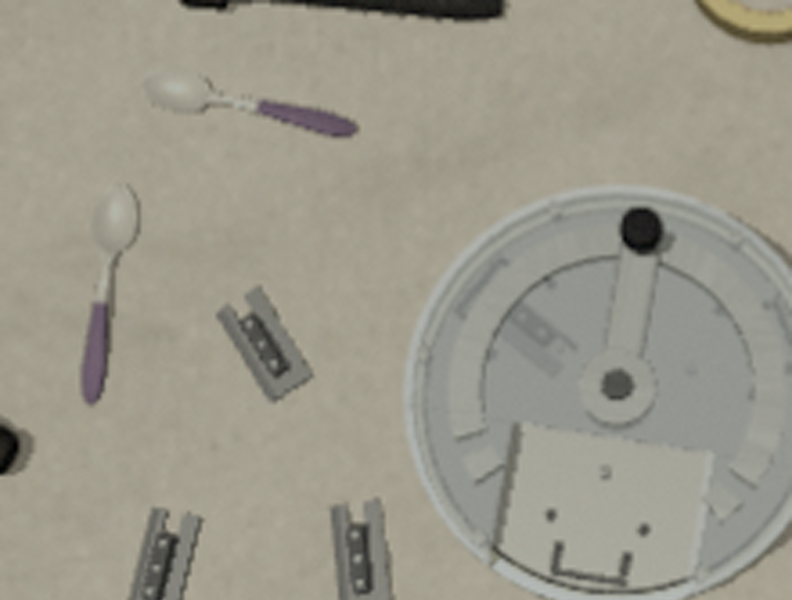

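```bash
python3 - <<'E'
import cv2
im=cv2.imread('pics/top0.png'); cv2.imwrite('pics/t2.png',cv2.resize(im[200:325,240:365],(600,600),interpolation=cv2.INTER_CUBIC))
im=cv2.imread('pics/side0.png'); cv2.imwrite('pics/s2.png',cv2.resize(im[200:370,240:440],(800,680),interpolation=cv2.INTER_CUBIC)[:600])
E
```

```text
(no output)
```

View pics/t2.png

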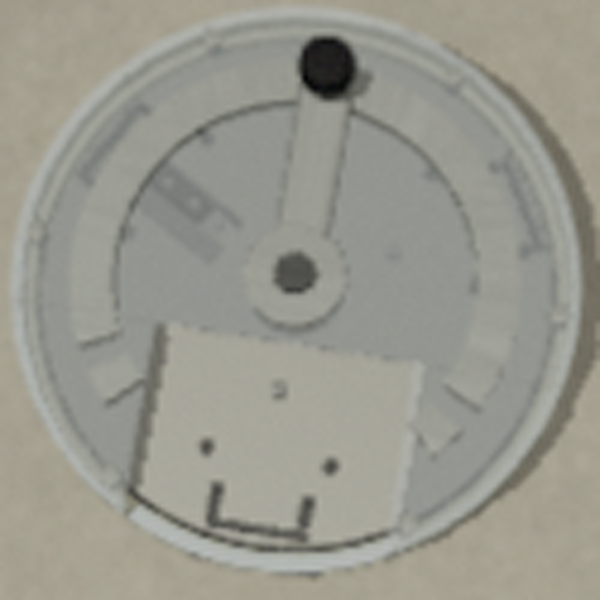

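View pics/s2.png

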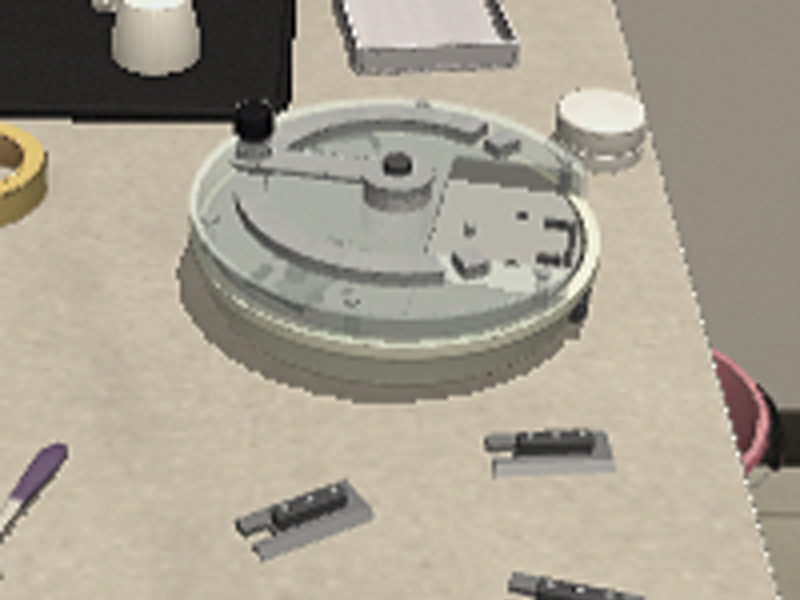

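```bash
cat > fit.py <<'E'
from h import *
from scipy.optimize import least_squares
T=lambda u,v:(240+(u+.5)/4.8-.5,200+(v+.5)/4.8-.5)
S=lambda u,v:(240+(u+.5)/4-.5,200+(v+.5)/4-.5)
F=[('top',T(328,65),(85,0,113)),('top',T(280,389),(-44,0,53)),('top',T(258,530),(-103,0,50)),('top',T(165,325),(-26,55,65)),('top',T(424,362),(-26,-55,65)),
('side',S(255,104),(85,0,113)),('side',S(469,228),(-44,0,51)),('side',S(571,240),(-103,0,50)),('side',S(455,158),(-26,-55,65))]
def res(p,both=True):
    c,s=np.cos(p[2]),np.sin(p[2]); o=[]
    for n,px,P in F:
        X,Y,Z=np.array(P)/1000
        w=[p[0]+c*X-s*Y,p[1]+s*X+c*Y,Z]; o+=list(w2px(n,w)[0]-px)
    return o
if __name__=='__main__':
    for sel in ('top','side',None):
        G=F; F=[f for f in G if sel in (None,f[0])]
        r=least_squares(res,[.5,.125,-.15],loss='soft_l1'); print(sel,np.round(r.x,4)); print(np.round(np.array(res(r.x)).reshape(-1,2),1).tolist()); F=G
E
python3 fit.py
```

```text
top [ 0.5134  0.1288 -0.1934]
[[0.3, -0.7], [0.7, 0.3], [0.7, -0.0], [-1.1, -0.1], [-0.9, 0.5]]
side [ 0.5134  0.1312 -0.2144]
[[-0.2, 0.3], [0.1, -0.3], [-0.1, 0.5], [0.2, -0.6]]
None [ 0.5132  0.1292 -0.1982]
[[0.3, -0.6], [0.4, 0.4], [0.2, 0.0], [-1.3, -0.2], [-1.2, 0.7], [-0.2, 0.2], [0.2, -0.9], [0.0, -0.3], [-0.1, -1.1]]
```

```bash
cat > blade.py <<'E'
from h import *
from scipy.optimize import minimize
from scipy.spatial import ConvexHull
PL=np.array([(-32,-15),(32,-15),(32,-4.75),(19,-4.75),(19,4.75),(32,4.75),(32,15),(-32,15)])/1000
SP=np.array([(-22,-5),(18,-5),(18,5),(-22,5)])/1000
def fit(n,im,p0,z0=0.,h=22,up=8):
    g=cv2.cvtColor(im,cv2.COLOR_BGR2GRAY).astype(float)
    c=w2px(n,[p0[0],p0[1],z0+.005])[0].astype(int); x0,y0=c-h; I=g[y0:y0+2*h,x0:x0+2*h]
    def masks(p):
        c_,s_=np.cos(p[2]),np.sin(p[2]); RR=np.array([[c_,-s_],[s_,c_]])
        def poly(Q,z): W=Q@RR.T+p[:2]; return (w2px(n,np.c_[W,np.full(len(W),z0+z)])-[x0,y0]+.5)*up
        f=lambda ps:[cv2.fillPoly(m,[np.round(q*16).astype(np.int32)],1.,shift=4) for m in [np.zeros((2*h*up,)*2,np.float32)] for q in ps][-1]
        a=f([poly(PL,0),poly(PL,.004)]); S=np.r_[poly(SP,.004),poly(SP,.014)]
        b=f([S[ConvexHull(S).vertices]]); a=np.maximum(a-b,0)
        return [cv2.resize(m,(2*h,2*h),interpolation=cv2.INTER_AREA).ravel() for m in (a,b)]
    def cost(p):
        a,b=masks(p); A=np.c_[a,b,np.ones_like(a)]; sol,_,_,_=np.linalg.lstsq(A,I.ravel(),rcond=None)
        return np.mean(np.minimum(abs(A@sol-I.ravel()),40))
    best=min((minimize(cost,[p0[0],p0[1],t],method='Nelder-Mead',options=dict(initial_simplex=np.array([p0[0],p0[1],t])+np.array([[0,0,0],[.008,0,0],[0,.008,0],[0,0,.15]]),xatol=1e-4,fatol=1e-3)) for t in p0[2]),key=lambda r:r.fun)
    return best.x,best.fun
if __name__=='__main__':
    T,S=cams.capture('top'),cams.capture('side')
    for q in ((.564,.338,(.3,.6)),(.432,.284,(0.,.2)),(.434,.397,(-.1,-.4))):
        for n,i in (('top',T),('side',S)):
            x,f=fit(n,i,q); print(n,np.round(x,4),round(f,2))
E
python3 blade.py
```

```text
top [0.5612 0.3395 0.5323] 3.68
side [0.5608 0.3399 0.533 ] 4.92
top [0.4338 0.2838 0.0923] 4.18
side [0.4333 0.2842 0.0609] 11.47Traceback (most recent call last):
  File "blade.py", line 25, in <module>
    x,f=fit(n,i,q); print(n,np.round(x,4),round(f,2))
        ~~~^^^^^^^
  File "blade.py", line 19, in fit
    best=min((minimize(cost,[p0[0],p0[1],t],method='Nelder-Mead',options=dict(initial_simplex=np.array([p0[0],p0[1],t])+np.array([[0,0,0],[.008,0,0],[0,.008,0],[0,0,.15]]),xatol=1e-4,fatol=1e-3)) for t in p0[2]),key=lambda r:r.fun)
  File "blade.py", line 19, in <genexpr>
    best=min((minimize(cost,[p0[0],p0[1],t],method='Nelder-Mead',options=dict(initial_simplex=np.array([p0[0],p0[1],t])+np.array([[0,0,0],[.008,0,0],[0,.008,0],[0,0,.15]]),xatol=1e-4,fatol=1e-3)) for t in p0[2]),key=lambda r:r.fun)
              ~~~~~~~~^^^^^^^^^^^^^^^^^^^^^^^^^^^^^^^^^^^^^^^^^^^^^^^^^^^^^^^^^^^^^^^^^^^^^^^^^^^^^^^^^^^^^^^^^^^^^^^^^^^^^^^^^^^^^^^^^^^^^^^^^^^^^^^^^^^^^^^^^^^^^^^^^^^^^^^^^^^^^^^^^^^^^^^^^^^^^
    res = _minimize_neldermead(fun, x0, args, callback, bounds=bounds,
               
[... 195 characters left out ...]
p.linalg.lstsq(A,I.ravel(),rcond=None)
        ~~~~~^^^
  File "blade.py", line 13, in masks
    a=f([poly(PL,0),poly(PL,.004)]); S=np.r_[poly(SP,.004),poly(SP,.014)]
         ~~~~^^^^^^
  File "blade.py", line 11, in poly
    def poly(Q,z): W=Q@RR.T+p[:2]; return (w2px(n,np.c_[W,np.full(len(W),z0+z)])-[x0,y0]+.5)*up
                                           ~~~~^^^^^^^^^^^^^^^^^^^^^^^^^^^^^^^^^
  File "h.py", line 12, in w2px
    K,d,r,t=cal(n); return cv2.projectPoints(np.array(P,float).reshape(-1,1,3),r,t,K,d)[0][:,0]
            ~~~^^^
  File "h.py", line 5, in cal
    c=cams.get_calibration(n); f=240/np.tan(np.radians(c['vfov'])/2)
ValueError: time passes only in moves, steps and waits
```

```bash
sed -i 's/^def cal(n):/from functools import lru_cache\n@lru_cache\ndef cal(n):/' h.py; cat >> h.py <<'E'
def go(x,y,z,phi,base=None):
    "shift (cm) and turn in tool axes from base (default: present pose) to (x,y,z), heading phi of tool x, pointing down"
    s=get_state(); p,q=base or (s['ee_pos'],s['tool_rot'])
    A=R.from_quat(np.roll(q,-1)); B=R.from_euler('z',phi)*R.from_euler('x',np.pi)
    t=A.inv().apply(np.array([x,y,z])-p)*100; w=(A.inv()*B).as_rotvec()
    print('go',np.round(t,2).tolist(),np.round(w,3).tolist()); return (np.array([x,y,z]),np.roll(B.as_quat(),1))
def st():
    s=get_state(); q=R.from_quat(np.roll(s['tool_rot'],-1)); v=q.apply([1,0,0])
    print('t',round(s['t'],2),np.round(s['ee_pos'],4),'phi',round(np.arctan2(v[1],v[0]),3),'F',np.round(s['wrist_force'],1),'open',round(s['opening']*9.3,2),'grip',round(s['grip_force'],1))
E
python3 - <<'E'
from blade import *
T,S=cams.capture('top'),cams.capture('side')
for q in ((.434,.397,(-.1,-.4)),):
    for n,i in (('top',T),('side',S)):
        x,f=fit(n,i,q); print(n,np.round(x,4),round(f,2))
st(); b=go(.42,-.25,.22,1.5); c=go(.4336,.284,.12,3.2,b)
E
```

```text
top [ 0.433   0.3989 -0.2357] 4.45
side [ 0.4323  0.3982 -0.231 ] 5.94
t 1.3 [ 0.1338 -0.5849  0.2186] phi 0.225 F [-0.1 -0.3 -0.2] open 9.29 grip 0.0
go [35.37, -26.27, -0.14] [-0.0, -0.0, -1.275]
go [53.36, -2.42, 10.0] [0.0, 0.0, -1.7]
```

Call:
servo_tool(steps=[{"gripper":5,"translation":[4,-3,0],"angular":[0,0,-0.13]},{"gripper":5,"translation":[8,-6,0],"angular":[0,0,-0.26]},{"gripper":5,"translation":[12,-9,0],"angular":[0,0,-0.39]},{"gripper":5,"translation":[16,-12,0],"angular":[0,0,-0.52]},{"gripper":5,"translation":[20,-15,0],"angular":[0,0,-0.65]},{"gripper":5,"translation":[24,-18,0],"angular":[0,0,-0.78]},{"gripper":5,"translation":[28,-21,0],"angular":[0,0,-0.91]},{"gripper":5,"translation":[32,-23.7,0],"angular":[0,0,-1.04]},{"gripper":5,"translation":[35.4,-26.3,0],"angular":[0,0,-1.16]},{"gripper":5,"translation":[35.4,-26.3,0],"angular":[0,0,-1.275]}], grip_force=25)

```text
t: 2.3
ee_pos: [0.423, -0.2456, 0.2189]
tool_rot: [0.0, 0.728, 0.685, 0.001]
wrist_force: [0.5, 0.0, 0.1]
opening: 0.539
grip_force: 0.0
```

Call:
servo_tool(steps=[{"gripper":5,"translation":[4,0,0],"angular":[0,0,-0.14]},{"gripper":5,"translation":[9,0,0],"angular":[0,0,-0.28]},{"gripper":5,"translation":[14,0,0],"angular":[0,0,-0.42]},{"gripper":5,"translation":[19,0,0],"angular":[0,0,-0.56]},{"gripper":5,"translation":[24,0,0],"angular":[0,0,-0.7]},{"gripper":5,"translation":[29,0,0],"angular":[0,0,-0.84]},{"gripper":5,"translation":[34,0,0],"angular":[0,0,-0.98]},{"gripper":5,"translation":[39,0,0],"angular":[0,0,-1.12]},{"gripper":5,"translation":[44,0,0],"angular":[0,0,-1.26]},{"gripper":5,"translation":[49,0,0],"angular":[0,0,-1.4]}])

```text
t: 3.3
ee_pos: [0.4548, 0.2414, 0.219]
tool_rot: [0.0, 0.118, 0.993, 0.0]
wrist_force: [-0.0, 1.0, 0.3]
opening: 0.538
grip_force: 0.0
```

```bash
python3 - <<'E'
from h import *
st(); b=go(.4336,.284,.1,3.22); c=go(.4336,.284,.006,3.22,b)
E
```

```text
t 3.3 [0.4548 0.2414 0.219 ] phi 2.906 F [-0.   1.   0.3] open 5.0 grip 0.0
go [3.06, 3.64, 11.9] [0.0, 0.001, -0.314]
go [0.0, -0.0, 9.4] [0.0, 0.0, 0.0]
```

Call:
servo_tool(steps=[{"gripper":4,"translation":[1,1,3],"angular":[0,0,-0.1]},{"gripper":4,"translation":[2,2,6],"angular":[0,0,-0.2]},{"gripper":4,"translation":[3,3,9],"angular":[0,0,-0.3]},{"gripper":4,"translation":[3.06,3.64,11.9],"angular":[0,0,-0.314]},{"gripper":4,"translation":[3.06,3.64,11.9],"angular":[0,0.001,-0.314]},{"gripper":4,"translation":[3.06,3.64,15],"angular":[0,0.001,-0.314]},{"gripper":4,"translation":[3.06,3.64,18],"angular":[0,0.001,-0.314]},{"gripper":4,"translation":[3.06,3.64,20],"angular":[0,0.001,-0.314]},{"gripper":4,"translation":[3.06,3.64,21.2],"angular":[0,0.001,-0.314]},{"gripper":4,"translation":[3.06,3.64,21.3],"angular":[0,0.001,-0.314]}])

```text
t: 4.3
ee_pos: [0.4338, 0.2813, 0.0053]
tool_rot: [-0.001, -0.036, 0.999, -0.0]
wrist_force: [0.5, 0.3, 0.1]
opening: 0.434
grip_force: 0.0
```

Call:
servo_tool(steps=[{"gripper":2.5,"translation":[0,0,0],"angular":[0,0,0]},{"gripper":1.5,"translation":[0,0,0],"angular":[0,0,0]},{"gripper":0.5,"translation":[0,0,0],"angular":[0,0,0]},{"gripper":0.5,"translation":[0,0,0],"angular":[0,0,0]},{"gripper":0.5,"translation":[0,0,0],"angular":[0,0,0]},{"gripper":0.5,"translation":[0,0,0],"angular":[0,0,0]},{"gripper":0.5,"translation":[0,0,0],"angular":[0,0,0]},{"gripper":0.5,"translation":[0,0,0],"angular":[0,0,0]},{"gripper":0.5,"translation":[0,0,0],"angular":[0,0,0]},{"gripper":0.5,"translation":[0,0,0],"angular":[0,0,0]}])

```text
t: 5.3
ee_pos: [0.4346, 0.2822, 0.0064]
tool_rot: [0.0, -0.036, 0.999, 0.0]
wrist_force: [-1.7, -0.9, 5.7]
opening: 0.102
grip_force: 25.0
```

```bash
python3 - <<'E'
from h import *
st(); 
X,Y,a=.5132,.1295,-.198
sx,sy=X-.068*np.cos(a),Y-.068*np.sin(a); print(sx,sy,a+np.pi)
b=go(.4336,.284,.12,3.22);c=go(sx,sy,.12,a+np.pi,b); c=go(sx,sy,.07,a+np.pi,c)
E
```

```text
t 5.3 [0.4346 0.2822 0.0064] phi -3.069 F [-1.7 -0.9  5.7] open 0.95 grip 25.0
0.4465285869848303 0.14287619850931713 2.943592653589793
go [0.08, 0.2, -11.36] [0.001, 0.0, -0.006]
go [-0.18, -14.17, -0.0] [0.0, -0.0, 0.276]
go [-0.0, -0.0, 5.0] [0.0, 0.0, 0.0]
```

Call:
servo_tool(steps=[{"gripper":0.5,"translation":[0,0,-2],"angular":[0,0,0]},{"gripper":0.5,"translation":[0,0,-5],"angular":[0,0,0]},{"gripper":0.5,"translation":[0,0,-8],"angular":[0,0,0]},{"gripper":0.5,"translation":[0,-1,-11.4],"angular":[0,0,0.05]},{"gripper":0.5,"translation":[0,-4,-11.4],"angular":[0,0,0.12]},{"gripper":0.5,"translation":[0,-7,-11.4],"angular":[0,0,0.2]},{"gripper":0.5,"translation":[0,-10,-11.4],"angular":[0,0,0.27]},{"gripper":0.5,"translation":[-0.1,-13,-11.4],"angular":[0,0,0.27]},{"gripper":0.5,"translation":[-0.1,-14,-11.4],"angular":[0,0,0.27]},{"gripper":0.5,"translation":[-0.1,-14,-11.4],"angular":[0,0,0.27]}])

```text
t: 6.3
ee_pos: [0.4452, 0.1414, 0.1195]
tool_rot: [-0.001, 0.1, 0.995, -0.0]
wrist_force: [-0.6, -0.3, -0.7]
opening: 0.104
grip_force: 25.0
```

```bash
python3 - <<'E'
from h import *
st(); 
X,Y,a=.5132,.1295,-.198
r=.068-.0009
sx,sy=X-r*np.cos(a),Y-r*np.sin(a)
c=go(sx,sy,.085,a+np.pi)
im=shot('side','s3');im2=shot('top','t3')
cv2.imwrite('pics/c3.png',np.hstack([cv2.resize(im[170:320,290:430],(392,420),interpolation=cv2.INTER_CUBIC),cv2.resize(im2[220:360,240:370],(390,420),interpolation=cv2.INTER_CUBIC)]))
E
```

```text
t 6.3 [0.4452 0.1414 0.1195] phi 2.942 F [-0.6 -0.3 -0.7] open 0.97 grip 25.0
go [-0.19, 0.17, 3.45] [-0.0, -0.001, -0.002]
```

View pics/c3.png

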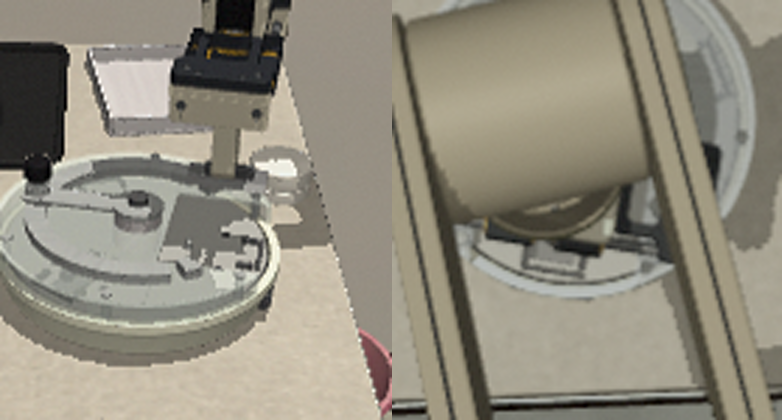

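Call:
servo_tool(steps=[{"gripper":0.5,"translation":[-0.1,0.1,1.5],"angular":[0,0,0]},{"gripper":0.5,"translation":[-0.19,0.17,3.5],"angular":[0,0,0]},{"gripper":0.5,"translation":[-0.19,0.17,4.5],"angular":[0,0,0]},{"gripper":0.5,"translation":[-0.19,0.17,5],"angular":[0,0,0]},{"gripper":0.5,"translation":[-0.19,0.17,5],"angular":[0,0,0]},{"gripper":0.5,"translation":[-0.19,0.17,5],"angular":[0,0,0]},{"gripper":0.5,"translation":[-0.19,0.17,5],"angular":[0,0,0]},{"gripper":0.5,"translation":[-0.19,0.17,5],"angular":[0,0,0]},{"gripper":0.5,"translation":[-0.19,0.17,5],"angular":[0,0,0]},{"gripper":0.5,"translation":[-0.19,0.17,5],"angular":[0,0,0]}])

```text
t: 7.4
ee_pos: [0.4475, 0.1435, 0.0699]
tool_rot: [-0.0, 0.099, 0.995, 0.0]
wrist_force: [-0.0, 0.0, -1.3]
opening: 0.1
grip_force: 25.0
```

```bash
python3 - <<'E'
from blade import *
st(); im=shot('side','s4'); z=get_state()['ee_pos'][2]-.0064
X,Y,a=.5132,.1295,-.198
print(np.round((X-.068*np.cos(a),Y-.068*np.sin(a)),4))
cv2.imwrite('pics/c4.png',cv2.resize(im[200:300,300:420],(780,650),interpolation=cv2.INTER_CUBIC)[:600])
K=[(-32,15,0),(32,15,0),(32,4.75,0),(32,-4.75,0),(32,-15,0),(-32,-15,0)]
p=get_state()['ee_pos']; 
r=.0009; o=p[:2]-r*np.array([np.cos(a),np.sin(a)]); 
RR=R.from_euler('z',a).as_matrix()
w=[RR@(np.array(k)/1000)+[*o,z] for k in K]; print(np.round((w2px('side',w)-[300,200])*6.5))
E
```

```text
t 7.4 [0.4475 0.1435 0.0699] phi 2.944 F [-0.   0.  -1.3] open 0.93 grip 25.0
[0.4465 0.1429]
[[526. 376.]
 [344. 353.]
 [349. 338.]
 [353. 324.]
 [357. 310.]
 [535. 332.]]
```

View pics/c4.png

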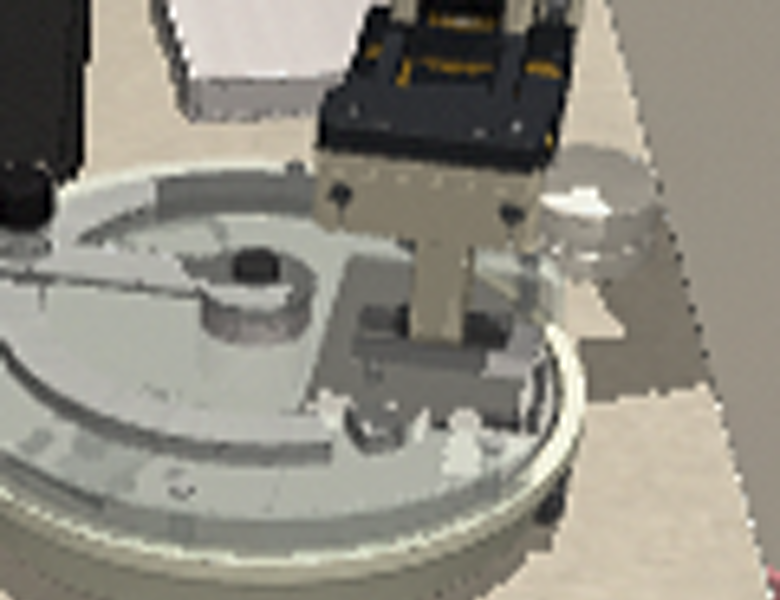

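Call:
servo_tool(steps=[{"gripper":0.5,"translation":[0,-0.08,0.3],"angular":[0,0,0]},{"gripper":0.5,"translation":[0,-0.08,0.6],"angular":[0,0,0]},{"gripper":0.5,"translation":[0,-0.08,0.8],"angular":[0,0,0]},{"gripper":0.5,"translation":[0,-0.08,1.0],"angular":[0,0,0]},{"gripper":0.5,"translation":[0,-0.08,1.1],"angular":[0,0,0]},{"gripper":0.5,"translation":[0,-0.08,1.2],"angular":[0,0,0]},{"gripper":0.5,"translation":[0,-0.08,1.25],"angular":[0,0,0]},{"gripper":0.5,"translation":[0,-0.08,1.3],"angular":[0,0,0]},{"gripper":0.5,"translation":[0,-0.08,1.3],"angular":[0,0,0]},{"gripper":0.5,"translation":[0,-0.08,1.3],"angular":[0,0,0]}])

```text
t: 8.45
ee_pos: [0.4472, 0.1428, 0.0567]
tool_rot: [-0.0, 0.099, 0.995, 0.0]
wrist_force: [-0.2, 0.1, -1.6]
opening: 0.104
grip_force: 25.0
```

Call:
servo_tool(steps=[{"gripper":0.5,"translation":[0,0,0.05],"angular":[0,0,0]},{"gripper":0.5,"translation":[0,0,0.1],"angular":[0,0,0]},{"gripper":0.5,"translation":[0,0,0.15],"angular":[0,0,0]},{"gripper":0.5,"translation":[0,0,0.2],"angular":[0,0,0]},{"gripper":0.5,"translation":[0,0,0.25],"angular":[0,0,0]},{"gripper":0.5,"translation":[0,0,0.3],"angular":[0,0,0]},{"gripper":0.5,"translation":[0,0,0.35],"angular":[0,0,0]},{"gripper":0.5,"translation":[0,0,0.4],"angular":[0,0,0]},{"gripper":0.5,"translation":[0,0,0.45],"angular":[0,0,0]},{"gripper":0.5,"translation":[0,0,0.45],"angular":[0,0,0]}])

```text
t: 9.45
ee_pos: [0.4472, 0.1428, 0.052]
tool_rot: [-0.001, 0.099, 0.995, -0.0]
wrist_force: [0.1, 0.5, -0.9]
opening: 0.104
grip_force: 25.0
```

Call:
servo_tool(steps=[{"gripper":1.5,"translation":[0,0,0],"angular":[0,0,0]},{"gripper":3,"translation":[0,0,0],"angular":[0,0,0]},{"gripper":3,"translation":[0,0,0],"angular":[0,0,0]},{"gripper":4,"translation":[0,0,-1],"angular":[0,0,0]},{"gripper":4,"translation":[0,0,-3],"angular":[0,0,0]},{"gripper":4,"translation":[0,0,-6],"angular":[0,0,0]},{"gripper":4,"translation":[0,0,-9],"angular":[0,0,0]},{"gripper":4,"translation":[0,0,-10],"angular":[0,0,0]},{"gripper":4,"translation":[0,0,-10],"angular":[0,0,0]},{"gripper":4,"translation":[0,0,-10],"angular":[0,0,0]}])

```text
t: 10.45
ee_pos: [0.4469, 0.1427, 0.1513]
tool_rot: [-0.001, 0.099, 0.995, -0.0]
wrist_force: [1.0, 0.4, -0.3]
opening: 0.426
grip_force: 0.0
```

```bash
python3 - <<'E'
from blade import *
X,Y,a=.5132,.1295,-.198
st(); im=shot('side','s5'); shot('top','t5')
for t in (.045,.049): print(fit('side',im,(.4465,.1429,(a-.1,a+.1)),t))
cv2.imwrite('pics/c5.png',cv2.resize(im[200:300,300:420],(780,650),interpolation=cv2.INTER_CUBIC)[:600])
c=go(X+.085*np.cos(a),Y+.085*np.sin(a),.15,a+np.pi)
E
```

```text
t 10.45 [0.4469 0.1427 0.1513] phi 2.944 F [ 1.   0.4 -0.3] open 3.96 grip 0.0
(array([ 0.45827039,  0.13714277, -0.20590044]), np.float64(27.89966243100408))
(array([ 0.45875776,  0.14335363, -0.21297994]), np.float64(28.376863563925486))
go [-15.33, 0.04, -0.02] [-0.001, -0.004, 0.0]
```

View pics/c5.png

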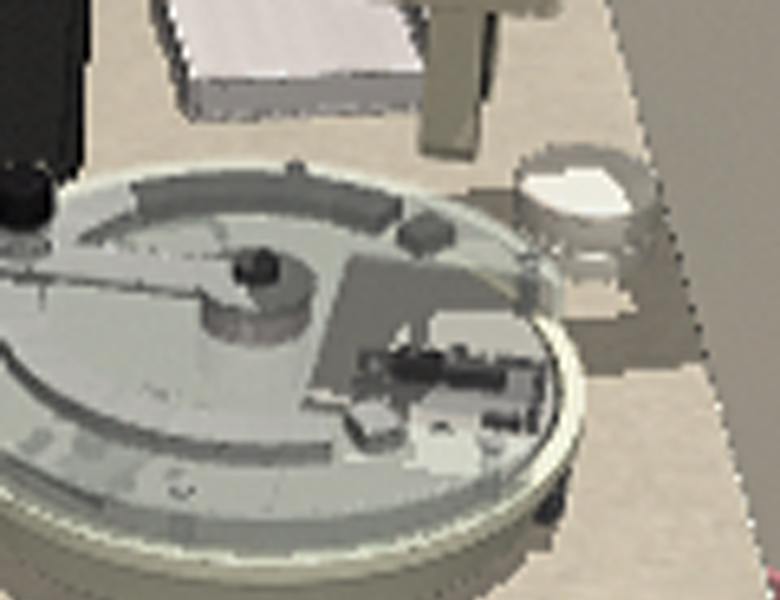

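Call:
servo_tool(steps=[{"gripper":4.5,"translation":[-3,0,0],"angular":[0,0,0]},{"gripper":4.5,"translation":[-6,0,0],"angular":[0,0,0]},{"gripper":4.5,"translation":[-9,0,0],"angular":[0,0,0]},{"gripper":4.5,"translation":[-12,0,0],"angular":[0,0,0]},{"gripper":4.5,"translation":[-14.5,0,0],"angular":[0,0,0]},{"gripper":4.5,"translation":[-15.3,0,0],"angular":[0,0,0]},{"gripper":4.5,"translation":[-15.3,0,0],"angular":[0,0,0]},{"gripper":4.5,"translation":[-15.3,0,0],"angular":[0,0,0]},{"gripper":4.5,"translation":[-15.3,0,0],"angular":[0,0,0]},{"gripper":4.5,"translation":[-15.3,0,0],"angular":[0,0,0]}])

```text
t: 11.55
ee_pos: [0.5966, 0.113, 0.1522]
tool_rot: [-0.0, 0.098, 0.995, 0.0]
wrist_force: [-0.1, 1.0, 0.2]
opening: 0.489
grip_force: 0.0
```

```bash
python3 - <<'E'
from h import *
X,Y,a=.5132,.1295,-.198
st(); c=go(X+.085*np.cos(a),Y+.085*np.sin(a),.093,a+np.pi)
E
```

```text
t 11.55 [0.5966 0.113  0.1522] phi 2.944 F [-0.1  1.   0.2] open 4.54 grip 0.0
go [-0.01, -0.03, 5.92] [-0.0, -0.001, 0.001]
```

Down and grip the knob.

Call:
servo_tool(steps=[{"gripper":4.5,"translation":[0,0,1.5],"angular":[0,0,0]},{"gripper":4.5,"translation":[0,0,3],"angular":[0,0,0]},{"gripper":4.5,"translation":[0,0,4.5],"angular":[0,0,0]},{"gripper":4.5,"translation":[0,0,5.5],"angular":[0,0,0]},{"gripper":4.5,"translation":[0,0,5.9],"angular":[0,0,0]},{"gripper":4.5,"translation":[0,0,5.9],"angular":[0,0,0]},{"gripper":3,"translation":[0,0,5.9],"angular":[0,0,0]},{"gripper":2,"translation":[0,0,5.9],"angular":[0,0,0]},{"gripper":1.5,"translation":[0,0,5.9],"angular":[0,0,0]},{"gripper":1.5,"translation":[0,0,5.9],"angular":[0,0,0]}], grip_force=25)

```text
t: 12.55
ee_pos: [0.5978, 0.1127, 0.0937]
tool_rot: [0.0, 0.099, 0.995, 0.0]
wrist_force: [-0.4, 0.6, 1.7]
opening: 0.253
grip_force: 25.0
```

Call:
servo_tool(steps=[{"gripper":1.5,"translation":[0,0,0],"angular":[0,0,0]},{"gripper":1.5,"translation":[0,0,0],"angular":[0,0,0]},{"gripper":1.5,"translation":[0,0,-0.2],"angular":[0,0,0]},{"gripper":1.5,"translation":[0,0,-0.4],"angular":[0,0,0]},{"gripper":1.5,"translation":[0,0,-0.6],"angular":[0,0,0]},{"gripper":1.5,"translation":[0,0,-0.8],"angular":[0,0,0]},{"gripper":1.5,"translation":[0,0,-1.0],"angular":[0,0,0]},{"gripper":1.5,"translation":[0,0,-1.2],"angular":[0,0,0]},{"gripper":1.5,"translation":[0,0,-1.2],"angular":[0,0,0]},{"gripper":1.5,"translation":[0,0,-1.2],"angular":[0,0,0]}])

```text
t: 13.55
ee_pos: [0.5973, 0.1125, 0.1043]
tool_rot: [-0.0, 0.099, 0.995, -0.0]
wrist_force: [5.7, -0.9, -6.1]
opening: 0.251
grip_force: 25.0
```

```bash
cat >> h.py <<'E'
def arc(a0,a1,n=10,X=.5132,Y=.1295,yaw=-.198,r=.085):
    "tool-axes shifts (cm) leading the knob from head angle a0 to a1, from the present pose taken as a0"
    s=get_state(); A=R.from_quat(np.roll(s['tool_rot'],-1)); f=lambda t:r*np.array([np.cos(yaw+t),np.sin(yaw+t),0])
    print([np.round(A.inv().apply(f(t)-f(a0))*100,2)[:2].tolist() for t in np.linspace(a0,a1,n+1)[1:]])
E
python3 - <<'E'
from h import *
st(); arc(0,1.0); arc(0,2.094,20)
E
```

```text
t 13.55 [0.5973 0.1125 0.1043] phi 2.944 F [ 5.7 -0.9 -6.1] open 2.33 grip 25.0
[[0.04, 0.85], [0.17, 1.69], [0.38, 2.51], [0.67, 3.31], [1.04, 4.08], [1.48, 4.8], [2.0, 5.48], [2.58, 6.1], [3.22, 6.66], [3.91, 7.15]]
[[0.05, 0.89], [0.19, 1.77], [0.42, 2.63], [0.73, 3.46], [1.14, 4.25], [1.62, 5.0], [2.18, 5.69], [2.81, 6.32], [3.5, 6.88], [4.25, 7.36], [5.04, 7.76], [5.87, 8.08], [6.73, 8.31], [7.61, 8.45], [8.5, 8.5], [9.39, 8.45], [10.26, 8.32], [11.12, 8.09], [11.95, 7.77], [12.75, 7.36]]
```

Call:
servo_tool(steps=[{"gripper":1.5,"translation":[0.05,0.89,0],"angular":[0,0,0]},{"gripper":1.5,"translation":[0.19,1.77,0],"angular":[0,0,0]},{"gripper":1.5,"translation":[0.42,2.63,0],"angular":[0,0,0]},{"gripper":1.5,"translation":[0.73,3.46,0],"angular":[0,0,0]},{"gripper":1.5,"translation":[1.14,4.25,0],"angular":[0,0,0]},{"gripper":1.5,"translation":[1.62,5.0,0],"angular":[0,0,0]},{"gripper":1.5,"translation":[2.18,5.69,0],"angular":[0,0,0]},{"gripper":1.5,"translation":[2.81,6.32,0],"angular":[0,0,0]},{"gripper":1.5,"translation":[3.5,6.88,0],"angular":[0,0,0]},{"gripper":1.5,"translation":[4.25,7.36,0],"angular":[0,0,0]}])

```text
t: 14.55
ee_pos: [0.5696, 0.194, 0.1042]
tool_rot: [-0.001, 0.099, 0.995, 0.0]
wrist_force: [4.2, 3.0, -6.6]
opening: 0.25
grip_force: 25.0
```

Call:
servo_tool(steps=[{"gripper":1.5,"translation":[0.79,0.4,0],"angular":[0,0,0]},{"gripper":1.5,"translation":[1.62,0.72,0],"angular":[0,0,0]},{"gripper":1.5,"translation":[2.48,0.95,0],"angular":[0,0,0]},{"gripper":1.5,"translation":[3.36,1.09,0],"angular":[0,0,0]},{"gripper":1.5,"translation":[4.25,1.14,0],"angular":[0,0,0]},{"gripper":1.5,"translation":[5.14,1.09,0],"angular":[0,0,0]},{"gripper":1.5,"translation":[6.01,0.96,0],"angular":[0,0,0]},{"gripper":1.5,"translation":[6.87,0.73,0],"angular":[0,0,0]},{"gripper":1.5,"translation":[7.7,0.41,0],"angular":[0,0,0]},{"gripper":1.5,"translation":[8.5,0,0],"angular":[0,0,0]}])

```text
t: 15.55
ee_pos: [0.4858, 0.2095, 0.105]
tool_rot: [-0.001, 0.099, 0.995, -0.0]
wrist_force: [0.4, 1.2, -7.6]
opening: 0.253
grip_force: 25.0
```

```bash
python3 - <<'E'
from h import *
X,Y,a=.5132,.1295,-.198
st(); e=get_state()['ee_pos'][:2]-[X,Y]; print(np.hypot(*e),np.arctan2(e[1],e[0])-a)
go(X+.085*np.cos(a+2.094),Y+.085*np.sin(a+2.094),.104,a+np.pi)
E
```

```text
t 15.55 [0.4858 0.2095 0.105 ] phi 2.944 F [ 0.4  1.2 -7.6] open 2.35 grip 25.0
0.08459367379859573 2.0990809245059046
go [-0.02, 0.06, 0.1] [-0.001, -0.001, 0.0]
```

Lower with the knob held, then release.

Call:
servo_tool(steps=[{"gripper":1.5,"translation":[0,0,0],"angular":[0,0,0]},{"gripper":1.5,"translation":[0,0,0.15],"angular":[0,0,0]},{"gripper":1.5,"translation":[0,0,0.3],"angular":[0,0,0]},{"gripper":1.5,"translation":[0,0,0.45],"angular":[0,0,0]},{"gripper":1.5,"translation":[0,0,0.6],"angular":[0,0,0]},{"gripper":1.5,"translation":[0,0,0.75],"angular":[0,0,0]},{"gripper":1.5,"translation":[0,0,0.9],"angular":[0,0,0]},{"gripper":1.5,"translation":[0,0,1.05],"angular":[0,0,0]},{"gripper":1.5,"translation":[0,0,1.05],"angular":[0,0,0]},{"gripper":1.5,"translation":[0,0,1.05],"angular":[0,0,0]}])

```text
t: 16.55
ee_pos: [0.4868, 0.2099, 0.0946]
tool_rot: [-0.0, 0.099, 0.995, -0.0]
wrist_force: [-0.2, 2.3, -6.0]
opening: 0.253
grip_force: 25.0
```

Call:
servo_tool(steps=[{"gripper":2.5,"translation":[0,0,0.05],"angular":[0,0,0]},{"gripper":3.5,"translation":[0,0,0],"angular":[0,0,0]},{"gripper":4.5,"translation":[0,0,0],"angular":[0,0,0]},{"gripper":4.5,"translation":[0,0,-1],"angular":[0,0,0]},{"gripper":4.5,"translation":[0,0,-3],"angular":[0,0,0]},{"gripper":4.5,"translation":[0,0,-5],"angular":[0,0,0]},{"gripper":4.5,"translation":[0,-2,-6],"angular":[0,0,0]},{"gripper":4.5,"translation":[0,-5,-6],"angular":[0,0,0]},{"gripper":4.5,"translation":[0,-10,-6],"angular":[0,0,0]},{"gripper":4.5,"translation":[0,-14,-6],"angular":[0,0,0]}])

```text
t: 17.55
ee_pos: [0.4591, 0.0711, 0.1558]
tool_rot: [0.0, 0.098, 0.995, -0.0]
wrist_force: [0.5, -0.9, 0.7]
opening: 0.481
grip_force: 0.0
```

Call:
servo_tool(steps=[{"gripper":4.5,"translation":[0,-4,0],"angular":[0,0,0]},{"gripper":4.5,"translation":[0,-8,0],"angular":[0,0,0]},{"gripper":4.5,"translation":[0,-12,0],"angular":[0,0,0]},{"gripper":4.5,"translation":[0,-16,0],"angular":[0,0,0]},{"gripper":4.5,"translation":[0,-18,0],"angular":[0,0,0]},{"gripper":4.5,"translation":[0,-18,0],"angular":[0,0,0]},{"gripper":4.5,"translation":[0,-18,0],"angular":[0,0,0]},{"gripper":4.5,"translation":[0,-18,0],"angular":[0,0,0]},{"gripper":4.5,"translation":[0,-18,0],"angular":[0,0,0]},{"gripper":4.5,"translation":[0,-18,0],"angular":[0,0,0]}])

```text
t: 18.55
ee_pos: [0.4241, -0.103, 0.1546]
tool_rot: [-0.001, 0.098, 0.995, 0.0]
wrist_force: [-0.2, -0.3, -0.2]
opening: 0.486
grip_force: 0.0
```

```bash
cat > look.py <<'E'
import sys; from blade import *
X,Y,a=.5132,.1295,-.198; st()
def look(tag,p=(X-.068*np.cos(a),Y-.068*np.sin(a),(a-.1,a+.1)),z=.045):
    for n in ('top','side'):
        im=shot(n,n[0]+tag); x,f=fit(n,im,p,z,h=18); print(n,np.round(x,4),round(f,1))
    t,s=cv2.imread(f'pics/t{tag}.png'),cv2.imread(f'pics/s{tag}.png')
    cv2.imwrite(f'pics/c{tag}.png',np.hstack([cv2.resize(t[200:325,240:365],(400,400),interpolation=cv2.INTER_CUBIC),cv2.resize(s[200:300,300:400],(400,400),interpolation=cv2.INTER_CUBIC)]))
look(sys.argv[1])
E
python3 look.py 6; python3 - <<'E'
from h import *
for n in ('top','side'):
    for q in ('tray','blade_1'):
        for o in nets.find_in(q,n): print(n,q,np.round(o['point']),round(o['conf'],2),np.round(px2w(n,o['point'],.01),3))
E
```

```text
t 18.55 [ 0.4241 -0.103   0.1546] phi 2.945 F [-0.2 -0.3 -0.2] open 4.52 grip 0.0
top [ 0.4463  0.1421 -0.1499] 12.0
side [ 0.4463  0.1439 -0.0799] 30.4
top blade_1 [203. 244.] 0.81 [0.562 0.339 0.01 ]
top blade_1 [175. 310.] 0.58 [0.425 0.397 0.01 ]
side tray [346. 200.] 0.58 [ 0.482 -0.244  0.01 ]
side blade_1 [316. 330.] 0.9 [0.561 0.352 0.01 ]
side blade_1 [384. 350.] 0.83 [0.431 0.404 0.01 ]
side blade_1 [354. 249.] 0.58 [0.469 0.04  0.01 ]
```

View pics/c6.png

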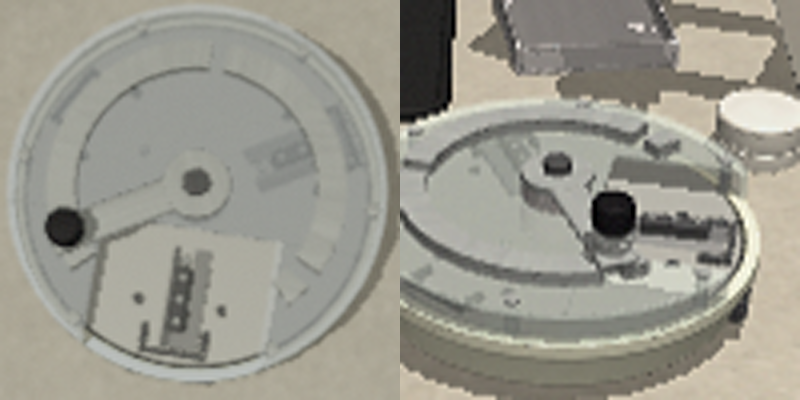

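```bash
python3 - <<'E'
from h import *
X,Y,a=.5132,.1295,-.198
sx,sy=X-.068*np.cos(a),Y-.068*np.sin(a)
b=go(sx,sy,.1546,a+np.pi);b=go(sx,sy,.0515,a+np.pi,b);b=go(sx,sy,.15,a+np.pi,b);b=go(.485,-.243,.15,a+np.pi,b)
im=cv2.imread('pics/t6.png'); c=im[225:310,420:540]
cv2.imwrite('pics/c7.png',cv2.resize(c,(480,340)))
E
```

```text
go [2.62, 24.62, -0.0] [-0.0, -0.001, 0.0]
go [-0.0, -0.0, 10.31] [0.0, 0.0, 0.0]
go [0.0, 0.0, -9.85] [0.0, 0.0, 0.0]
go [-11.36, -37.08, -0.0] [0.0, 0.0, 0.0]
```

View pics/c7.png

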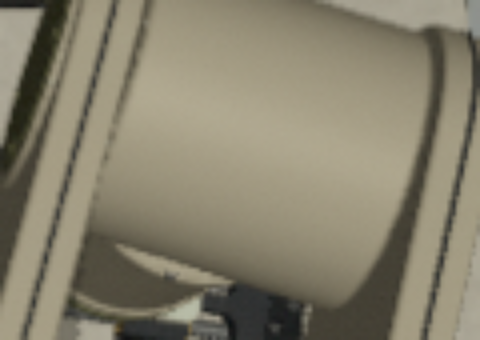

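Call:
servo_tool(steps=[{"gripper":4,"translation":[0.5,4,0],"angular":[0,0,0]},{"gripper":4,"translation":[1,8,0],"angular":[0,0,0]},{"gripper":4,"translation":[1.5,12,0],"angular":[0,0,0]},{"gripper":4,"translation":[2,16,0],"angular":[0,0,0]},{"gripper":4,"translation":[2.5,20,0],"angular":[0,0,0]},{"gripper":4,"translation":[2.62,23.5,0],"angular":[0,0,0]},{"gripper":4,"translation":[2.62,24.62,0],"angular":[0,0,0]},{"gripper":4,"translation":[2.62,24.62,2],"angular":[0,0,0]},{"gripper":4,"translation":[2.62,24.62,4],"angular":[0,0,0]},{"gripper":4,"translation":[2.62,24.62,6],"angular":[0,0,0]}])

```text
t: 19.85
ee_pos: [0.4466, 0.1423, 0.094]
tool_rot: [-0.0, 0.099, 0.995, -0.0]
wrist_force: [-0.2, -0.4, -0.3]
opening: 0.428
grip_force: 0.0
```

Call:
servo_tool(steps=[{"gripper":4,"translation":[0,0,1.5],"angular":[0,0,0]},{"gripper":4,"translation":[0,0,3],"angular":[0,0,0]},{"gripper":4,"translation":[0,0,4],"angular":[0,0,0]},{"gripper":4,"translation":[0,0,4.25],"angular":[0,0,0]},{"gripper":4,"translation":[0,0,4.25],"angular":[0,0,0]},{"gripper":2.5,"translation":[0,0,4.25],"angular":[0,0,0]},{"gripper":1.5,"translation":[0,0,4.25],"angular":[0,0,0]},{"gripper":0.5,"translation":[0,0,4.25],"angular":[0,0,0]},{"gripper":0.5,"translation":[0,0,4.25],"angular":[0,0,0]},{"gripper":0.5,"translation":[0,0,4.25],"angular":[0,0,0]}])

```text
t: 20.85
ee_pos: [0.4467, 0.1428, 0.0524]
tool_rot: [-0.0, 0.099, 0.995, 0.0]
wrist_force: [0.3, 0.6, 2.0]
opening: 0.105
grip_force: 25.0
```

```bash
python3 - <<'E'
from h import *
st(); im=shot('top','t8')
for o in nets.find_in('tray','top'): print(np.round(o['point']),round(o['conf'],2),np.round(px2w('top',o['point'],.01),3))
cv2.imwrite('pics/c8.png',cv2.resize(im[225:310,420:540],(480,340)))
g=px2w('top',(432,262),.02)
E
```

```text
t 20.85 [0.4467 0.1428 0.0524] phi 2.944 F [0.3 0.6 2. ] open 0.97 grip 25.0
[481. 268.] 0.69 [ 0.489 -0.246  0.01 ]
```

View pics/c8.png

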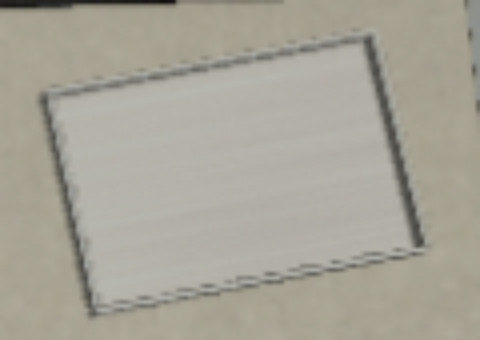

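Call:
servo_tool(steps=[{"gripper":0.5,"translation":[0,0,-1],"angular":[0,0,0]},{"gripper":0.5,"translation":[0,0,-3],"angular":[0,0,0]},{"gripper":0.5,"translation":[0,0,-6],"angular":[0,0,0]},{"gripper":0.5,"translation":[0,0,-9],"angular":[0,0,0]},{"gripper":0.5,"translation":[-1,-3,-10],"angular":[0,0,0]},{"gripper":0.5,"translation":[-2,-7,-10],"angular":[0,0,0]},{"gripper":0.5,"translation":[-3.2,-11,-10],"angular":[0,0,0]},{"gripper":0.5,"translation":[-4.4,-15,-10],"angular":[0,0,0]},{"gripper":0.5,"translation":[-5.7,-19,-10],"angular":[0,0,0]},{"gripper":0.5,"translation":[-7,-23,-10],"angular":[0,0,0]}])

```text
t: 21.95
ee_pos: [0.4699, -0.0983, 0.1528]
tool_rot: [-0.0, 0.099, 0.995, -0.0]
wrist_force: [0.3, -0.0, -0.5]
opening: 0.101
grip_force: 25.0
```

Call:
servo_tool(steps=[{"gripper":0.5,"translation":[-1.2,-4,0],"angular":[0,0,0]},{"gripper":0.5,"translation":[-2.4,-8,0],"angular":[0,0,0]},{"gripper":0.5,"translation":[-3.6,-12,0],"angular":[0,0,0]},{"gripper":0.5,"translation":[-4.4,-14,0],"angular":[0,0,0]},{"gripper":0.5,"translation":[-4.4,-14,0],"angular":[0,0,0]},{"gripper":0.5,"translation":[-4.4,-14,2],"angular":[0,0,0]},{"gripper":0.5,"translation":[-4.4,-14,5],"angular":[0,0,0]},{"gripper":0.5,"translation":[-4.4,-14,8],"angular":[0,0,0]},{"gripper":0.5,"translation":[-4.4,-14,10],"angular":[0,0,0]},{"gripper":0.5,"translation":[-4.4,-14,10],"angular":[0,0,0]}])

```text
t: 22.95
ee_pos: [0.483, -0.24, 0.0488]
tool_rot: [-0.003, 0.098, 0.995, 0.002]
wrist_force: [-1.0, 0.8, 0.2]
opening: 0.103
grip_force: 25.0
```

```bash
python3 - <<'E'
from h import *
st(); b=go(.487,-.243,.015,2.944)
im=shot('side','s9')
cv2.imwrite('pics/c9.png',cv2.resize(im[130:260,280:420],(560,520)))
E
```

```text
t 22.95 [ 0.483  -0.24    0.0488] phi 2.944 F [-1.   0.8  0.2] open 0.96 grip 25.0
go [-0.48, -0.23, 3.38] [0.002, -0.007, 0.0]
```

View pics/c9.png

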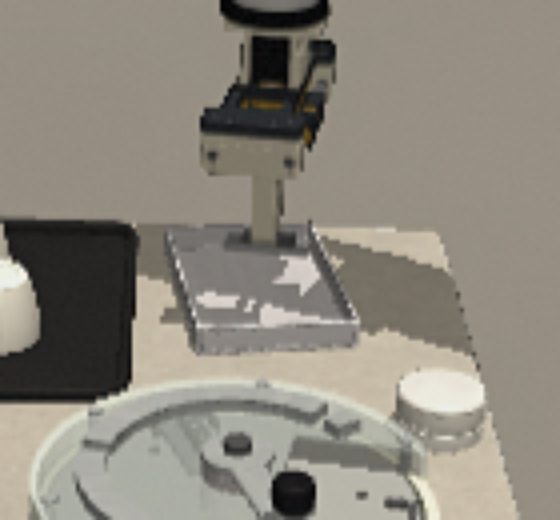

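Call:
servo_tool(steps=[{"gripper":0.5,"translation":[-0.3,0,1.5],"angular":[0,0,0]},{"gripper":0.5,"translation":[-0.3,0,3],"angular":[0,0,0]},{"gripper":0.5,"translation":[-0.3,0,3.4],"angular":[0,0,0]},{"gripper":0.5,"translation":[-0.3,0,3.4],"angular":[0,0,0]},{"gripper":2,"translation":[-0.3,0,3.4],"angular":[0,0,0]},{"gripper":3,"translation":[-0.3,0,3.4],"angular":[0,0,0]},{"gripper":3,"translation":[-0.3,0,2],"angular":[0,0,0]},{"gripper":4,"translation":[-0.3,0,-3],"angular":[0,0,0]},{"gripper":4,"translation":[-0.3,0,-7],"angular":[0,0,0]},{"gripper":4,"translation":[-0.3,0,-11],"angular":[0,0,0]}])

```text
t: 24.0
ee_pos: [0.4888, -0.2432, 0.1655]
tool_rot: [0.0, 0.099, 0.995, -0.0]
wrist_force: [-0.2, 0.5, -1.1]
opening: 0.426
grip_force: 0.0
```

Call:
servo_tool(steps=[{"gripper":4,"translation":[0.5,4,0],"angular":[0,0,0]},{"gripper":4,"translation":[1,8,0],"angular":[0,0,0]},{"gripper":4,"translation":[1.5,12,0],"angular":[0,0,0]},{"gripper":4,"translation":[2,16,0],"angular":[0,0,0]},{"gripper":4,"translation":[2.5,20,0],"angular":[0,0,0]},{"gripper":4,"translation":[3,25,0],"angular":[0,0,0]},{"gripper":4,"translation":[3.5,30,0],"angular":[0,0,0]},{"gripper":4,"translation":[4,35,0],"angular":[0,0,0]},{"gripper":4,"translation":[4,40,0],"angular":[0,0,0]},{"gripper":4,"translation":[4,43,0],"angular":[0,0,0]}])

```text
t: 25.0
ee_pos: [0.5342, 0.19, 0.164]
tool_rot: [0.001, 0.098, 0.995, 0.001]
wrist_force: [-0.1, -0.4, 0.1]
opening: 0.431
grip_force: 0.0
```

```bash
python3 - <<'E'
from blade import *
st(); im=shot('top','t10'); S=shot('side','s10')
for q in ('blade_1','worn_1','tray'):
    for o in nets.find_in(q,'top'): print(q,np.round(o['point']),round(o['conf'],2),np.round(px2w('top',o['point'],.01),3))
for q in ((.561,.3395,(.53,)),(.433,.3985,(-.23,))):
    for n,i in (('top',im),('side',S)):
        x,f=fit(n,i,q); print(n,np.round(x,4),round(f,2))
go(.4327,.3985,.1,2.908)
E
```

```text
t 25.0 [0.5342 0.19   0.164 ] phi 2.946 F [-0.1 -0.4  0.1] open 4.01 grip 0.0
blade_1 [175. 306.] 0.97 [0.434 0.396 0.01 ]
blade_1 [262. 272.] 0.68 [0.498 0.215 0.01 ]
blade_1 [199. 243.] 0.65 [0.566 0.347 0.01 ]
worn_1 [480. 268.] 0.57 [ 0.488 -0.245  0.01 ]
tray [475. 265.] 0.66 [ 0.494 -0.235  0.01 ]
top [0.5612 0.3402 0.5346] 17.63
side [0.5609 0.3399 0.534 ] 5.05
top [ 0.4331  0.3988 -0.2365] 4.54
side [ 0.4323  0.3982 -0.2318] 6.02
go [14.1, 18.85, 6.29] [-0.0, -0.0, 0.036]
```

Call:
servo_tool(steps=[{"gripper":4,"translation":[2,3,0],"angular":[0,0,0]},{"gripper":4,"translation":[5,6.5,0],"angular":[0,0,0]},{"gripper":4,"translation":[8,10.5,0],"angular":[0,0,0.03]},{"gripper":4,"translation":[11,14.5,0],"angular":[0,0,0.036]},{"gripper":4,"translation":[13.5,18,2],"angular":[0,0,0.036]},{"gripper":4,"translation":[14.1,18.8,5],"angular":[0,0,0.036]},{"gripper":4,"translation":[14.1,18.8,8],"angular":[0,0,0.036]},{"gripper":4,"translation":[14.1,18.8,8],"angular":[0,0,0.036]},{"gripper":4,"translation":[14.1,18.8,8],"angular":[0,0,0.036]},{"gripper":4,"translation":[14.1,18.8,8],"angular":[0,0,0.036]}])

```text
t: 26.25
ee_pos: [0.4343, 0.3983, 0.0846]
tool_rot: [0.001, 0.117, 0.993, 0.001]
wrist_force: [0.0, -0.3, 1.1]
opening: 0.43
grip_force: 0.0
```

```bash
python3 -c "
from h import *
st();go(.4327,.3985,.007,2.908)"
```

```text
t 26.25 [0.4343 0.3983 0.0846] phi 2.906 F [ 0.  -0.3  1.1] open 4.0 grip 0.0
go [0.17, -0.04, 7.76] [0.002, 0.001, -0.002]
```

Call:
servo_tool(steps=[{"gripper":4,"translation":[0.17,-0.04,2],"angular":[0,0,0]},{"gripper":4,"translation":[0.17,-0.04,4],"angular":[0,0,0]},{"gripper":4,"translation":[0.17,-0.04,6],"angular":[0,0,0]},{"gripper":4,"translation":[0.17,-0.04,7.4],"angular":[0,0,0]},{"gripper":4,"translation":[0.17,-0.04,7.75],"angular":[0,0,0]},{"gripper":2.5,"translation":[0.17,-0.04,7.75],"angular":[0,0,0]},{"gripper":1.5,"translation":[0.17,-0.04,7.75],"angular":[0,0,0]},{"gripper":0.5,"translation":[0.17,-0.04,7.75],"angular":[0,0,0]},{"gripper":0.5,"translation":[0.17,-0.04,7.75],"angular":[0,0,0]},{"gripper":0.5,"translation":[0.17,-0.04,7.75],"angular":[0,0,0]}])

```text
t: 27.25
ee_pos: [0.4311, 0.3989, 0.0055]
tool_rot: [-0.0, 0.117, 0.993, 0.0]
wrist_force: [-1.0, -0.2, 3.6]
opening: 0.105
grip_force: 25.0
```

```bash
python3 -c "
from h import *
st();p=get_state()['ee_pos'];d=p[:2]-[.4327,.3985];r=d@[np.cos(-.233),np.sin(-.233)];print('r',r)
X,Y,a=.5132,.1295,-.198
b=go(p[0],p[1],.14,2.908);c=X-(.068-r)*np.cos(a),Y-(.068-r)*np.sin(a);print(c,p[2]+.045)
b=go(*c,.14,a+np.pi,b)"
```

```text
t 27.25 [0.4311 0.3989 0.0055] phi 2.908 F [-1.  -0.2  3.6] open 0.97 grip 25.0
r -0.001631725589514038
go [0.0, 0.01, -13.45] [0.001, -0.0, -0.0]
(np.float64(0.444928742121508), np.float64(0.1431971732945829)) 0.05047061543441421
go [-7.26, -24.55, -0.0] [-0.0, 0.0, -0.036]
```

Call:
servo_tool(steps=[{"gripper":0.5,"translation":[0,0,-2],"angular":[0,0,0]},{"gripper":0.5,"translation":[0,0,-5],"angular":[0,0,0]},{"gripper":0.5,"translation":[0,0,-9],"angular":[0,0,0]},{"gripper":0.5,"translation":[0,-1,-13.5],"angular":[0,0,0]},{"gripper":0.5,"translation":[-1.2,-4,-15],"angular":[0,0,0]},{"gripper":0.5,"translation":[-2.4,-8,-15],"angular":[0,0,0]},{"gripper":0.5,"translation":[-3.6,-12,-15],"angular":[0,0,0]},{"gripper":0.5,"translation":[-4.8,-16,-15],"angular":[0,0,0]},{"gripper":0.5,"translation":[-6,-20,-15],"angular":[0,0,0]},{"gripper":0.5,"translation":[-7,-24,-15],"angular":[0,0,-0.036]}])

```text
t: 28.25
ee_pos: [0.4431, 0.1472, 0.1547]
tool_rot: [-0.0, 0.099, 0.995, 0.0]
wrist_force: [0.8, 0.6, -0.5]
opening: 0.105
grip_force: 25.0
```

Call:
servo_tool(steps=[{"gripper":0.5,"translation":[-0.2,-0.5,0],"angular":[0,0,0]},{"gripper":0.5,"translation":[-0.2,-0.5,1],"angular":[0,0,0]},{"gripper":0.5,"translation":[-0.2,-0.5,3],"angular":[0,0,0]},{"gripper":0.5,"translation":[-0.2,-0.5,5],"angular":[0,0,0]},{"gripper":0.5,"translation":[-0.2,-0.5,7],"angular":[0,0,0]},{"gripper":0.5,"translation":[-0.2,-0.5,8],"angular":[0,0,0]},{"gripper":0.5,"translation":[-0.2,-0.5,8.2],"angular":[0,0,0]},{"gripper":0.5,"translation":[-0.2,-0.5,8.2],"angular":[0,0,0]},{"gripper":0.5,"translation":[-0.2,-0.5,8.2],"angular":[0,0,0]},{"gripper":0.5,"translation":[-0.2,-0.5,8.2],"angular":[0,0,0]}])

```text
t: 29.25
ee_pos: [0.4451, 0.1438, 0.0737]
tool_rot: [0.0, 0.099, 0.995, 0.0]
wrist_force: [-0.5, 0.3, -1.0]
opening: 0.104
grip_force: 25.0
```

```bash
python3 -c "
from h import *
st();go(.4449,.1432,.0565,2.9436)"
```

```text
t 29.25 [0.4451 0.1438 0.0737] phi 2.944 F [-0.5  0.3 -1. ] open 0.97 grip 25.0
go [0.01, -0.06, 1.72] [0.001, 0.001, 0.0]
```

Call:
servo_tool(steps=[{"gripper":0.5,"translation":[0,-0.06,0.3],"angular":[0,0,0]},{"gripper":0.5,"translation":[0,-0.06,0.7],"angular":[0,0,0]},{"gripper":0.5,"translation":[0,-0.06,1.0],"angular":[0,0,0]},{"gripper":0.5,"translation":[0,-0.06,1.2],"angular":[0,0,0]},{"gripper":0.5,"translation":[0,-0.06,1.4],"angular":[0,0,0]},{"gripper":0.5,"translation":[0,-0.06,1.5],"angular":[0,0,0]},{"gripper":0.5,"translation":[0,-0.06,1.6],"angular":[0,0,0]},{"gripper":0.5,"translation":[0,-0.06,1.7],"angular":[0,0,0]},{"gripper":0.5,"translation":[0,-0.06,1.75],"angular":[0,0,0]},{"gripper":0.5,"translation":[0,-0.06,1.75],"angular":[0,0,0]}])

```text
t: 30.25
ee_pos: [0.4441, 0.1429, 0.0551]
tool_rot: [-0.001, 0.099, 0.995, 0.0]
wrist_force: [0.2, 0.5, -0.5]
opening: 0.101
grip_force: 25.0
```

Call:
servo_tool(steps=[{"gripper":0.5,"translation":[-0.06,0,0.0],"angular":[0,0,0]},{"gripper":0.5,"translation":[-0.06,0,0.05],"angular":[0,0,0]},{"gripper":0.5,"translation":[-0.06,0,0.1],"angular":[0,0,0]},{"gripper":0.5,"translation":[-0.06,0,0.15],"angular":[0,0,0]},{"gripper":0.5,"translation":[-0.06,0,0.2],"angular":[0,0,0]},{"gripper":0.5,"translation":[-0.06,0,0.25],"angular":[0,0,0]},{"gripper":0.5,"translation":[-0.06,0,0.3],"angular":[0,0,0]},{"gripper":0.5,"translation":[-0.06,0,0.35],"angular":[0,0,0]},{"gripper":0.5,"translation":[-0.06,0,0.38],"angular":[0,0,0]},{"gripper":0.5,"translation":[-0.06,0,0.38],"angular":[0,0,0]}])

```text
t: 31.25
ee_pos: [0.4446, 0.1428, 0.0513]
tool_rot: [-0.001, 0.099, 0.995, -0.0]
wrist_force: [0.2, -0.6, -1.3]
opening: 0.107
grip_force: 25.0
```

Call:
servo_tool(steps=[{"gripper":1.5,"translation":[0,0,0],"angular":[0,0,0]},{"gripper":3,"translation":[0,0,0],"angular":[0,0,0]},{"gripper":3,"translation":[0,0,0],"angular":[0,0,0]},{"gripper":3,"translation":[0,0,-1],"angular":[0,0,0]},{"gripper":3.5,"translation":[0,0,-4],"angular":[0,0,0]},{"gripper":4,"translation":[0,0,-8],"angular":[0,0,0]},{"gripper":4.5,"translation":[0,0,-10],"angular":[0,0,0]},{"gripper":4.5,"translation":[-1.5,3.5,-10],"angular":[0,0,0]},{"gripper":4.5,"translation":[-2.8,7.4,-10],"angular":[0,0,0]},{"gripper":4.5,"translation":[-2.8,7.4,-10],"angular":[0,0,0]}])

```text
t: 32.25
ee_pos: [0.4882, 0.2129, 0.1519]
tool_rot: [-0.0, 0.098, 0.995, 0.001]
wrist_force: [-0.4, 0.1, -0.2]
opening: 0.48
grip_force: 0.0
```

```bash
python3 look.py 11;python3 -c "
from h import *
go(.4866,.2097,.0935,2.9436)"
```

```text
t 32.25 [0.4882 0.2129 0.1519] phi 2.946 F [-0.4  0.1 -0.2] open 4.47 grip 0.0
top [0.4414 0.1514 0.261 ] 21.4
side [0.432  0.1473 0.1434] 27.7
go [-0.01, -0.06, 5.8] [-0.001, -0.001, 0.002]
```

View pics/c11.png

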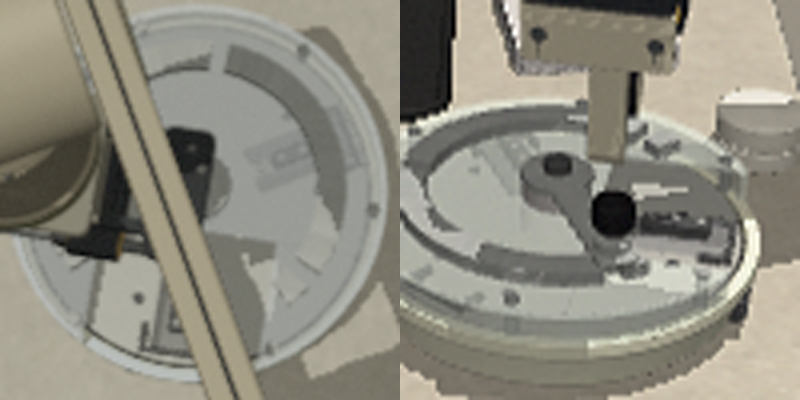

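Call:
servo_tool(steps=[{"gripper":4.5,"translation":[0,-0.06,1.5],"angular":[0,0,0]},{"gripper":4.5,"translation":[0,-0.06,3],"angular":[0,0,0]},{"gripper":4.5,"translation":[0,-0.06,4.5],"angular":[0,0,0]},{"gripper":4.5,"translation":[0,-0.06,5.5],"angular":[0,0,0]},{"gripper":4.5,"translation":[0,-0.06,5.8],"angular":[0,0,0]},{"gripper":4.5,"translation":[0,-0.06,5.8],"angular":[0,0,0]},{"gripper":3,"translation":[0,-0.06,5.8],"angular":[0,0,0]},{"gripper":2,"translation":[0,-0.06,5.8],"angular":[0,0,0]},{"gripper":1.5,"translation":[0,-0.06,5.8],"angular":[0,0,0]},{"gripper":1.5,"translation":[0,-0.06,5.8],"angular":[0,0,0]}])

```text
t: 33.35
ee_pos: [0.4869, 0.2097, 0.0939]
tool_rot: [-0.0, 0.099, 0.995, 0.0]
wrist_force: [-0.5, 1.2, 2.5]
opening: 0.254
grip_force: 25.0
```

Call:
servo_tool(steps=[{"gripper":1.5,"translation":[0,0,0],"angular":[0,0,0]},{"gripper":1.5,"translation":[0,0,0],"angular":[0,0,0]},{"gripper":1.5,"translation":[0,0,-0.2],"angular":[0,0,0]},{"gripper":1.5,"translation":[0,0,-0.4],"angular":[0,0,0]},{"gripper":1.5,"translation":[0,0,-0.6],"angular":[0,0,0]},{"gripper":1.5,"translation":[0,0,-0.8],"angular":[0,0,0]},{"gripper":1.5,"translation":[0,0,-1.0],"angular":[0,0,0]},{"gripper":1.5,"translation":[0,0,-1.2],"angular":[0,0,0]},{"gripper":1.5,"translation":[0,0,-1.2],"angular":[0,0,0]},{"gripper":1.5,"translation":[0,0,-1.2],"angular":[0,0,0]}])

```text
t: 34.35
ee_pos: [0.4861, 0.2092, 0.105]
tool_rot: [-0.001, 0.099, 0.995, -0.0]
wrist_force: [-1.5, 3.8, -5.9]
opening: 0.25
grip_force: 25.0
```

```bash
python3 -c "
from h import *
st(); arc(2.094,1.047);arc(1.047,0);arc(0,-1.047);arc(-1.047,-2.094)"
```

```text
t 34.35 [0.4861 0.2092 0.105 ] phi 2.944 F [-1.5  3.8 -5.9] open 2.33 grip 25.0
[[-0.79, 0.4], [-1.62, 0.72], [-2.48, 0.95], [-3.36, 1.09], [-4.25, 1.14], [-5.14, 1.09], [-6.02, 0.95], [-6.88, 0.72], [-7.71, 0.4], [-8.5, -0.0]]
[[-0.75, -0.48], [-1.44, -1.04], [-2.07, -1.67], [-2.63, -2.37], [-3.11, -3.11], [-3.51, -3.9], [-3.83, -4.74], [-4.06, -5.59], [-4.2, -6.47], [-4.25, -7.36]]
[[0.05, -0.89], [0.19, -1.77], [0.42, -2.63], [0.74, -3.46], [1.14, -4.25], [1.62, -4.99], [2.18, -5.69], [2.81, -6.32], [3.5, -6.87], [4.25, -7.36]]
[[0.79, -0.4], [1.62, -0.72], [2.48, -0.95], [3.36, -1.09], [4.25, -1.14], [5.14, -1.09], [6.02, -0.95], [6.88, -0.72], [7.71, -0.4], [8.5, -0.0]]
```

Call:
servo_tool(steps=[{"gripper":1.5,"translation":[-0.79,0.4,0],"angular":[0,0,0]},{"gripper":1.5,"translation":[-1.62,0.72,0],"angular":[0,0,0]},{"gripper":1.5,"translation":[-2.48,0.95,0],"angular":[0,0,0]},{"gripper":1.5,"translation":[-3.36,1.09,0],"angular":[0,0,0]},{"gripper":1.5,"translation":[-4.25,1.14,0],"angular":[0,0,0]},{"gripper":1.5,"translation":[-5.14,1.09,0],"angular":[0,0,0]},{"gripper":1.5,"translation":[-6.02,0.95,0],"angular":[0,0,0]},{"gripper":1.5,"translation":[-6.88,0.72,0],"angular":[0,0,0]},{"gripper":1.5,"translation":[-7.71,0.4,0],"angular":[0,0,0]},{"gripper":1.5,"translation":[-8.5,0,0],"angular":[0,0,0]}])

```text
t: 35.35
ee_pos: [0.5712, 0.1928, 0.1054]
tool_rot: [0.0, 0.099, 0.995, 0.0]
wrist_force: [1.9, 3.8, -6.2]
opening: 0.251
grip_force: 25.0
```

Call:
servo_tool(steps=[{"gripper":1.5,"translation":[-0.75,-0.48,0],"angular":[0,0,0]},{"gripper":1.5,"translation":[-1.44,-1.04,0],"angular":[0,0,0]},{"gripper":1.5,"translation":[-2.07,-1.67,0],"angular":[0,0,0]},{"gripper":1.5,"translation":[-2.63,-2.37,0],"angular":[0,0,0]},{"gripper":1.5,"translation":[-3.11,-3.11,0],"angular":[0,0,0]},{"gripper":1.5,"translation":[-3.51,-3.9,0],"angular":[0,0,0]},{"gripper":1.5,"translation":[-3.83,-4.74,0],"angular":[0,0,0]},{"gripper":1.5,"translation":[-4.06,-5.59,0],"angular":[0,0,0]},{"gripper":1.5,"translation":[-4.2,-6.47,0],"angular":[0,0,0]},{"gripper":1.5,"translation":[-4.25,-7.36,0],"angular":[0,0,0]}])

```text
t: 36.35
ee_pos: [0.5975, 0.1109, 0.1054]
tool_rot: [-0.0, 0.099, 0.995, -0.0]
wrist_force: [4.3, -0.1, -6.0]
opening: 0.249
grip_force: 25.0
```

```bash
python3 -c "
from h import *
st(); X,Y,a=.5132,.1295,-.198
go(X+.085*np.cos(a),Y+.085*np.sin(a),.105,2.944)"
```

```text
t 36.35 [0.5975 0.1109 0.1054] phi 2.943 F [ 4.3 -0.1 -6. ] open 2.32 grip 25.0
go [0.13, 0.17, 0.04] [-0.001, -0.0, -0.001]
```

Call:
servo_tool(steps=[{"gripper":1.5,"translation":[0.05,-0.82,0],"angular":[0,0,0]},{"gripper":1.5,"translation":[0.19,-1.65,0],"angular":[0,0,0]},{"gripper":1.5,"translation":[0.42,-2.5,0],"angular":[0,0,0]},{"gripper":1.5,"translation":[0.74,-3.31,0],"angular":[0,0,0]},{"gripper":1.5,"translation":[1.14,-4.1,0],"angular":[0,0,0]},{"gripper":1.5,"translation":[1.65,-4.84,0],"angular":[0,0,0]},{"gripper":1.5,"translation":[2.22,-5.54,0],"angular":[0,0,0]},{"gripper":1.5,"translation":[2.86,-6.18,0],"angular":[0,0,0]},{"gripper":1.5,"translation":[3.55,-6.74,0],"angular":[0,0,0]},{"gripper":1.5,"translation":[4.3,-7.22,0],"angular":[0,0,0]}])

```text
t: 37.35
ee_pos: [0.5399, 0.0486, 0.1051]
tool_rot: [-0.001, 0.099, 0.995, -0.001]
wrist_force: [2.5, -4.1, -6.2]
opening: 0.251
grip_force: 25.0
```

Call:
servo_tool(steps=[{"gripper":1.5,"translation":[0.79,-0.4,0],"angular":[0,0,0]},{"gripper":1.5,"translation":[1.62,-0.72,0],"angular":[0,0,0]},{"gripper":1.5,"translation":[2.48,-0.95,0],"angular":[0,0,0]},{"gripper":1.5,"translation":[3.36,-1.09,0],"angular":[0,0,0]},{"gripper":1.5,"translation":[4.25,-1.14,0],"angular":[0,0,0]},{"gripper":1.5,"translation":[5.14,-1.09,0],"angular":[0,0,0]},{"gripper":1.5,"translation":[6.02,-0.95,0],"angular":[0,0,0]},{"gripper":1.5,"translation":[6.88,-0.72,0],"angular":[0,0,0]},{"gripper":1.5,"translation":[7.71,-0.4,0],"angular":[0,0,0]},{"gripper":1.5,"translation":[8.4,-0.05,0],"angular":[0,0,0]}])

```text
t: 38.35
ee_pos: [0.4577, 0.0665, 0.1054]
tool_rot: [-0.0, 0.099, 0.995, 0.0]
wrist_force: [1.8, -0.5, -7.0]
opening: 0.25
grip_force: 25.0
```

```bash
python3 -c "
from h import *
shot('side','s12'); st(); X,Y,a=.5132,.1295,-.198
e=get_state()['ee_pos'][:2]-[X,Y]; print(np.hypot(*e),np.arctan2(e[1],e[0])-a)
go(X+.085*np.cos(a-2.094),Y+.085*np.sin(a-2.094),.104,2.944)"
```

```text
t 38.4 [0.4569 0.0672 0.1052] phi 2.944 F [-0.5  1.1 -6.2] open 2.36 grip 25.0
0.08391729920364403 -2.107481943190898
go [-0.04, -0.15, 0.12] [0.001, -0.002, 0.0]
```

Call:
servo_tool(steps=[{"gripper":1.5,"translation":[-0.06,-0.12,0],"angular":[0,0,0]},{"gripper":1.5,"translation":[-0.06,-0.12,0.15],"angular":[0,0,0]},{"gripper":1.5,"translation":[-0.06,-0.12,0.3],"angular":[0,0,0]},{"gripper":1.5,"translation":[-0.06,-0.12,0.45],"angular":[0,0,0]},{"gripper":1.5,"translation":[-0.06,-0.12,0.6],"angular":[0,0,0]},{"gripper":1.5,"translation":[-0.06,-0.12,0.75],"angular":[0,0,0]},{"gripper":1.5,"translation":[-0.06,-0.12,0.9],"angular":[0,0,0]},{"gripper":1.5,"translation":[-0.06,-0.12,1.05],"angular":[0,0,0]},{"gripper":1.5,"translation":[-0.06,-0.12,1.12],"angular":[0,0,0]},{"gripper":1.5,"translation":[-0.06,-0.12,1.12],"angular":[0,0,0]}])

```text
t: 39.4
ee_pos: [0.4594, 0.0647, 0.0943]
tool_rot: [0.0, 0.099, 0.995, 0.0]
wrist_force: [3.9, 4.0, -5.4]
opening: 0.251
grip_force: 25.0
```

```bash
python3 -c "
from h import *
st(); X,Y,a=.5132,.1295,-.198
e=get_state()['ee_pos'][:2]-[X,Y]; print(np.hypot(*e),np.arctan2(e[1],e[0])-a)"
```

```text
t 39.4 [0.4594 0.0647 0.0943] phi 2.944 F [ 3.9  4.  -5.4] open 2.34 grip 25.0
0.08425045611066989 -2.065497153534704
```

Call:
servo_tool(steps=[{"gripper":2.5,"translation":[0.05,0.05,0.05],"angular":[0,0,0]},{"gripper":3.5,"translation":[0.05,0.05,0],"angular":[0,0,0]},{"gripper":4.5,"translation":[0,0,0],"angular":[0,0,0]},{"gripper":4.5,"translation":[0,0,-1],"angular":[0,0,0]},{"gripper":4.5,"translation":[0,0,-4],"angular":[0,0,0]},{"gripper":4.5,"translation":[0,0,-7],"angular":[0,0,0]},{"gripper":4.5,"translation":[-3,3,-7],"angular":[0,0,0]},{"gripper":4.5,"translation":[-5,7,-7],"angular":[0,0,0]},{"gripper":4.5,"translation":[-7,11,-7],"angular":[0,0,0]},{"gripper":4.5,"translation":[-9,15,-7],"angular":[0,0,0]}])

```text
t: 40.4
ee_pos: [0.5779, 0.195, 0.1652]
tool_rot: [0.0, 0.099, 0.995, 0.0]
wrist_force: [0.8, -0.5, 0.9]
opening: 0.485
grip_force: 0.0
```

Call:
servo_tool(steps=[{"gripper":4,"translation":[-1,4,0],"angular":[0,0,0.1]},{"gripper":4,"translation":[-2,8,0],"angular":[0,0,0.2]},{"gripper":4,"translation":[-3,11,0],"angular":[0,0,0.3]},{"gripper":4,"translation":[-3,12,0],"angular":[0,0,0.3]},{"gripper":4,"translation":[-3,12,0],"angular":[0,0,0.2]},{"gripper":4,"translation":[-3,12,0],"angular":[0,0,0]},{"gripper":4,"translation":[-3,12,0],"angular":[0,0,-0.15]},{"gripper":4,"translation":[-3,12,0],"angular":[0,0,-0.3]},{"gripper":4,"translation":[-3,12,0],"angular":[0,0,-0.45]},{"gripper":4,"translation":[-3,12,0],"angular":[0,0,-0.5]}])

```text
t: 41.4
ee_pos: [0.6294, 0.3047, 0.1647]
tool_rot: [-0.0, -0.154, 0.988, -0.0]
wrist_force: [0.3, 0.5, 0.4]
opening: 0.433
grip_force: 0.0
```

```bash
python3 look.py 13;python3 -c "
from blade import *
for n in ('top','side'):
    x,f=fit(n,cv2.imread(f'pics/{n[0]}13.png'),(.561,.34,(.53,))); print(n,np.round(x,4),round(f,2))
go(.561,.34,.1,.533+np.pi)"
```

```text
t 41.4 [0.6294 0.3047 0.1647] phi -2.832 F [0.3 0.5 0.4] open 4.03 grip 0.0
top [0.4366 0.1558 0.2435] 11.7
side [0.4524 0.0971 0.0714] 26.2
top [0.5576 0.3239 1.8909] 10.16
side [0.5606 0.3397 0.5236] 5.21
go [5.47, 5.41, 6.47] [0.0, -0.001, -0.228]
```

View pics/c13.png

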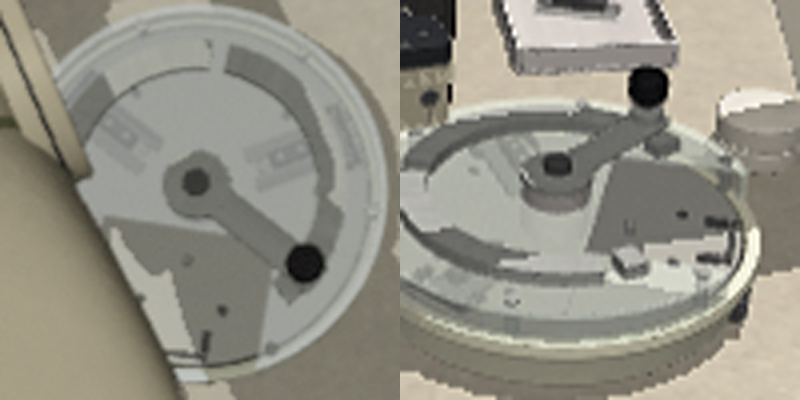

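```bash
cat > knob.py <<'E'
import sys; from h import *
X,Y,a=.5132,.1295,-.198
def blob(f,c,h=14):
    g=cv2.cvtColor(cv2.imread(f),cv2.COLOR_BGR2GRAY)[c[1]-h:c[1]+h,c[0]-h:c[0]+h]
    n,l,s,ce=cv2.connectedComponentsWithStats((g<38).astype(np.uint8)); i=1+np.argmax(s[1:,4]); return ce[i]+[c[0]-h,c[1]-h],s[i]
def rep(tag,w):
    pt,_=blob(f'pics/t{tag}.png',w2px('top',w)[0].astype(int)); ps,s=blob(f'pics/s{tag}.png',w2px('side',w)[0].astype(int))
    for z in (.1,.103,.106,.109,.1115):
        A=px2w('top',pt,z+.01); B=px2w('side',ps,z); print(z,np.round(A[:2],4),np.round(B[:2],4),'ang',[round(float(np.arctan2(Q[1]-Y,Q[0]-X)-a),3) for Q in (A,B)])
for h in (0,): 
    rep('13',[.457,.0657,.105]); print(); rep('6',[.4863,.2095,.105])
E
python3 knob.py
```

```text
0.1 [0.4577 0.0662] [0.4575 0.0592] ang [-2.093, -2.042]
0.103 [0.4573 0.0663] [0.4581 0.0648] ang [-2.097, -2.079]
0.106 [0.4569 0.0664] [0.4586 0.0705] ang [-2.101, -2.119]
0.109 [0.4565 0.0665] [0.4591 0.0761] ang [-2.106, -2.164]
0.1115 [0.4562 0.0666] [0.4596 0.0808] ang [-2.109, -2.206]

0.1 [0.4853 0.2094] [0.4853 0.2051] ang [2.104, 2.122]
0.103 [0.4849 0.2091] [0.4857 0.2099] ang [2.111, 2.099]
0.106 [0.4844 0.2089] [0.486  0.2147] ang [2.117, 2.077]
0.109 [0.4839 0.2086] [0.4864 0.2195] ang [2.123, 2.058]
0.1115 [0.4835 0.2084] [0.4867 0.2235] ang [2.129, 2.043]
```

Call:
servo_tool(steps=[{"gripper":4,"translation":[2,2,0],"angular":[0,0,-0.1]},{"gripper":4,"translation":[4,4,2],"angular":[0,0,-0.2]},{"gripper":4,"translation":[5.47,5.41,4],"angular":[0,0,-0.228]},{"gripper":4,"translation":[5.47,5.41,6],"angular":[0,0,-0.228]},{"gripper":4,"translation":[5.47,5.41,8],"angular":[0,0,-0.228]},{"gripper":4,"translation":[5.47,5.41,8],"angular":[0,0,-0.228]},{"gripper":4,"translation":[5.47,5.41,8],"angular":[0,0,-0.228]},{"gripper":4,"translation":[5.47,5.41,8],"angular":[0,0,-0.228]},{"gripper":4,"translation":[5.47,5.41,8],"angular":[0,0,-0.228]},{"gripper":4,"translation":[5.47,5.41,8],"angular":[0,0,-0.228]}])

```text
t: 42.5
ee_pos: [0.5618, 0.3411, 0.0853]
tool_rot: [0.0, -0.262, 0.965, 0.0]
wrist_force: [-0.2, 0.2, -0.8]
opening: 0.432
grip_force: 0.0
```

```bash
python3 -c "
from h import *
st();go(.561,.3398,.007,.533+np.pi)"
```

```text
t 42.5 [0.5618 0.3411 0.0853] phi -2.612 F [-0.2  0.2 -0.8] open 4.02 grip 0.0
go [0.14, -0.08, 7.83] [0.0, 0.001, -0.003]
```

Call:
servo_tool(steps=[{"gripper":4,"translation":[0.12,-0.08,2],"angular":[0,0,0]},{"gripper":4,"translation":[0.12,-0.08,4],"angular":[0,0,0]},{"gripper":4,"translation":[0.12,-0.08,6],"angular":[0,0,0]},{"gripper":4,"translation":[0.12,-0.08,7.4],"angular":[0,0,0]},{"gripper":4,"translation":[0.12,-0.08,7.8],"angular":[0,0,0]},{"gripper":2.5,"translation":[0.12,-0.08,7.8],"angular":[0,0,0]},{"gripper":1.5,"translation":[0.12,-0.08,7.8],"angular":[0,0,0]},{"gripper":0.5,"translation":[0.12,-0.08,7.8],"angular":[0,0,0]},{"gripper":0.5,"translation":[0.12,-0.08,7.8],"angular":[0,0,0]},{"gripper":0.5,"translation":[0.12,-0.08,7.8],"angular":[0,0,0]}])

```text
t: 43.5
ee_pos: [0.5609, 0.34, 0.007]
tool_rot: [0.0, -0.262, 0.965, 0.0]
wrist_force: [0.0, 0.2, 2.6]
opening: 0.105
grip_force: 25.0
```

```bash
python3 -c "
from h import *
st();p=get_state()['ee_pos'];d=p[:2]-[.561,.3398];r=d@[np.cos(.533),np.sin(.533)];print('r',r)
X,Y,a=.5132,.1295,-.198
b=go(p[0],p[1],.155,.533+np.pi);c=X-(.068-r)*np.cos(a),Y-(.068-r)*np.sin(a);print(c,p[2]+.045)
b=go(.46,.28,.155,a+np.pi,b)
b=go(*c,.155,a+np.pi,b)"
```

```text
t 43.5 [0.5609 0.34   0.007 ] phi -2.611 F [0.  0.2 2.6] open 0.98 grip 25.0
r 2.2011992464470595e-05
go [-0.01, 0.01, -14.8] [0.001, 0.001, -0.003]
(np.float64(0.44655016890601973), np.float64(0.14287186855665845)) 0.05200114880639685
go [11.74, -0.03, -0.0] [-0.0, -0.0, 0.731]
go [-1.38, -13.71, -0.0] [0.0, 0.0, 0.0]
```

Call:
servo_tool(steps=[{"gripper":0.5,"translation":[0,0,-2],"angular":[0,0,0]},{"gripper":0.5,"translation":[0,0,-5],"angular":[0,0,0]},{"gripper":0.5,"translation":[0,0,-9],"angular":[0,0,0]},{"gripper":0.5,"translation":[0,0,-13],"angular":[0,0,0.1]},{"gripper":0.5,"translation":[2,0,-14.8],"angular":[0,0,0.2]},{"gripper":0.5,"translation":[4,0,-14.8],"angular":[0,0,0.32]},{"gripper":0.5,"translation":[6,0,-14.8],"angular":[0,0,0.44]},{"gripper":0.5,"translation":[8,0,-14.8],"angular":[0,0,0.56]},{"gripper":0.5,"translation":[10,0,-14.8],"angular":[0,0,0.66]},{"gripper":0.5,"translation":[11.7,0,-14.8],"angular":[0,0,0.728]}])

```text
t: 44.5
ee_pos: [0.4586, 0.2799, 0.1542]
tool_rot: [-0.001, 0.101, 0.995, -0.0]
wrist_force: [0.4, 0.2, -1.3]
opening: 0.106
grip_force: 25.0
```

Call:
servo_tool(steps=[{"gripper":0.5,"translation":[-0.3,-3,0],"angular":[0,0,0]},{"gripper":0.5,"translation":[-0.6,-6,0],"angular":[0,0,0]},{"gripper":0.5,"translation":[-0.9,-9,0],"angular":[0,0,0]},{"gripper":0.5,"translation":[-1.2,-12,0],"angular":[0,0,0]},{"gripper":0.5,"translation":[-1.4,-13.7,1],"angular":[0,0,0]},{"gripper":0.5,"translation":[-1.4,-13.7,4],"angular":[0,0,0]},{"gripper":0.5,"translation":[-1.4,-13.7,7],"angular":[0,0,0]},{"gripper":0.5,"translation":[-1.4,-13.7,8.2],"angular":[0,0,0]},{"gripper":0.5,"translation":[-1.4,-13.7,8.2],"angular":[0,0,0]},{"gripper":0.5,"translation":[-1.4,-13.7,8.2],"angular":[0,0,0]}])

```text
t: 45.5
ee_pos: [0.4468, 0.1436, 0.0731]
tool_rot: [-0.0, 0.099, 0.995, 0.0]
wrist_force: [0.8, 0.5, -0.2]
opening: 0.105
grip_force: 25.0
```

```bash
python3 -c "
from h import *
st();go(.4467,.1428,.057,2.9436)"
```

```text
t 45.5 [0.4468 0.1436 0.0731] phi 2.944 F [ 0.8  0.5 -0.2] open 0.97 grip 25.0
go [-0.01, -0.08, 1.61] [0.0, -0.0, 0.0]
```

Call:
servo_tool(steps=[{"gripper":0.5,"translation":[0,-0.08,0.3],"angular":[0,0,0]},{"gripper":0.5,"translation":[0,-0.08,0.6],"angular":[0,0,0]},{"gripper":0.5,"translation":[0,-0.08,0.9],"angular":[0,0,0]},{"gripper":0.5,"translation":[0,-0.08,1.1],"angular":[0,0,0]},{"gripper":0.5,"translation":[0,-0.08,1.3],"angular":[0,0,0]},{"gripper":0.5,"translation":[0,-0.08,1.4],"angular":[0,0,0]},{"gripper":0.5,"translation":[0,-0.08,1.5],"angular":[0,0,0]},{"gripper":0.5,"translation":[0,-0.08,1.6],"angular":[0,0,0]},{"gripper":0.5,"translation":[0,-0.08,1.6],"angular":[0,0,0]},{"gripper":0.5,"translation":[0,-0.08,1.6],"angular":[0,0,0]}])

```text
t: 46.5
ee_pos: [0.4461, 0.1426, 0.0561]
tool_rot: [-0.0, 0.099, 0.995, -0.0]
wrist_force: [-0.2, -0.6, -1.7]
opening: 0.101
grip_force: 25.0
```

Call:
servo_tool(steps=[{"gripper":0.5,"translation":[0,0,0.0],"angular":[0,0,0]},{"gripper":0.5,"translation":[0,0,0.05],"angular":[0,0,0]},{"gripper":0.5,"translation":[0,0,0.1],"angular":[0,0,0]},{"gripper":0.5,"translation":[0,0,0.15],"angular":[0,0,0]},{"gripper":0.5,"translation":[0,0,0.2],"angular":[0,0,0]},{"gripper":0.5,"translation":[0,0,0.25],"angular":[0,0,0]},{"gripper":0.5,"translation":[0,0,0.3],"angular":[0,0,0]},{"gripper":0.5,"translation":[0,0,0.35],"angular":[0,0,0]},{"gripper":0.5,"translation":[0,0,0.42],"angular":[0,0,0]},{"gripper":0.5,"translation":[0,0,0.42],"angular":[0,0,0]}])

```text
t: 47.5
ee_pos: [0.4461, 0.1426, 0.0519]
tool_rot: [-0.0, 0.099, 0.995, 0.0]
wrist_force: [-0.2, 0.4, -1.2]
opening: 0.103
grip_force: 25.0
```

Call:
servo_tool(steps=[{"gripper":1.5,"translation":[0,0,0],"angular":[0,0,0]},{"gripper":3,"translation":[0,0,0],"angular":[0,0,0]},{"gripper":3,"translation":[0,0,0],"angular":[0,0,0]},{"gripper":3,"translation":[0,0,-1],"angular":[0,0,0]},{"gripper":3.5,"translation":[0,0,-4],"angular":[0,0,0]},{"gripper":4,"translation":[0,0,-8],"angular":[0,0,0]},{"gripper":4.5,"translation":[0,0,-12],"angular":[0,0,0]},{"gripper":4.5,"translation":[0,-3,-13],"angular":[0,0,0]},{"gripper":4.5,"translation":[0,-7,-13],"angular":[0,0,0]},{"gripper":4.5,"translation":[0,-11,-13],"angular":[0,0,0]}])

```text
t: 48.5
ee_pos: [0.4248, 0.0339, 0.1837]
tool_rot: [0.001, 0.098, 0.995, 0.0]
wrist_force: [1.1, -1.4, 0.5]
opening: 0.482
grip_force: 0.0
```

Call:
servo_tool(steps=[{"gripper":4.5,"translation":[0,-4,0],"angular":[0,0,0]},{"gripper":4.5,"translation":[0,-8,0],"angular":[0,0,0]},{"gripper":4.5,"translation":[0,-12,0],"angular":[0,0,0]},{"gripper":4.5,"translation":[0,-15,0],"angular":[0,0,0]},{"gripper":4.5,"translation":[0,-15,0],"angular":[0,0,0]},{"gripper":4.5,"translation":[0,-15,0],"angular":[0,0,0]},{"gripper":4.5,"translation":[0,-15,0],"angular":[0,0,0]},{"gripper":4.5,"translation":[0,-15,0],"angular":[0,0,0]},{"gripper":4.5,"translation":[0,-15,0],"angular":[0,0,0]},{"gripper":4.5,"translation":[0,-15,0],"angular":[0,0,0]}])

```text
t: 49.5
ee_pos: [0.3952, -0.1117, 0.1819]
tool_rot: [-0.001, 0.098, 0.995, 0.0]
wrist_force: [-0.8, -0.3, 0.4]
opening: 0.484
grip_force: 0.0
```

```bash
python3 look.py 14; python3 - <<'E'
from blade import *
X,Y,a=.5132,.1295,-.198
im=cv2.imread('pics/t14.png')
for k in (0,2.094,-2.094):
    t=a+k; x,f=fit('top',im,(X-.068*np.cos(t),Y-.068*np.sin(t),(t-.05,t+.05)),.045,h=18); d=np.array([np.cos(x[2]),np.sin(x[2])])
    n=x[:2]+.024*d-[X,Y]; print(k,'notch radius mm',np.round(1000*np.hypot(*n),1),'dang',round(x[2]-t,3),'lat',np.round(1000*(n@[-np.sin(t),np.cos(t)]),1),round(f,1))
cv2.imwrite('pics/c15.png',np.hstack([cv2.resize(im[200:325,240:365],(600,600),interpolation=cv2.INTER_CUBIC)]))
S=cv2.imread('pics/s14.png')
E
sed -i "s/^for h.*/rep('14',[.457,.0657,.105])/;/rep('13'/d" knob.py; python3 knob.py
```

```text
t 49.5 [ 0.3952 -0.1117  0.1819] phi 2.945 F [-0.8 -0.3  0.4] open 4.5 grip 0.0
top [ 0.446   0.1432 -0.2082] 10.8
side [ 0.4453  0.1429 -0.1651] 25.8
0 notch radius mm 44.6 dang -0.008 lat 0.1 10.8
2.094 notch radius mm 46.7 dang 0.003 lat -2.8 6.1
-2.094 notch radius mm 50.2 dang 0.01 lat -1.4 7.7
0.1 [0.458  0.0654] [0.4579 0.0597] ang [-2.084, -2.043]
0.103 [0.4576 0.0655] [0.4584 0.0653] ang [-2.088, -2.079]
0.106 [0.4572 0.0656] [0.459  0.0709] ang [-2.093, -2.12]
0.109 [0.4568 0.0657] [0.4595 0.0765] ang [-2.097, -2.165]
0.1115 [0.4565 0.0658] [0.4599 0.0812] ang [-2.101, -2.208]
```

View pics/c14.png

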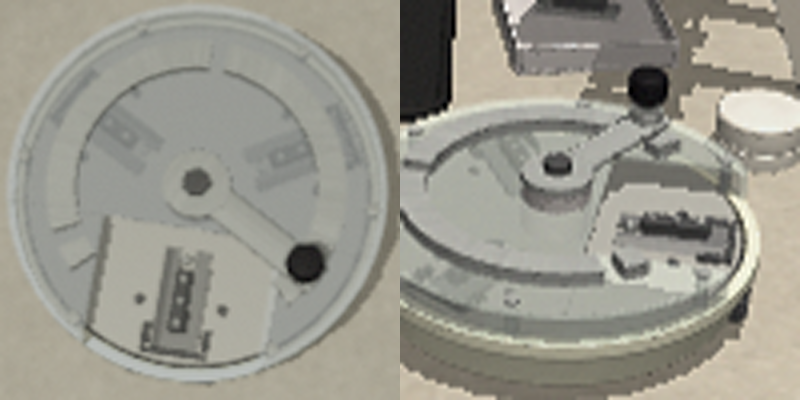

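```bash
python3 -c "
from h import *
print(sign_off())"
```

```text
the job is handed in; nothing more can be done
None
```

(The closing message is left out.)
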